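# Pack an order into a cantilever-tray care box

## Task

Pack this order into the wooden care box: lift the top tray by its bar handle and swing it back as far as it goes, put every balm tin and small carton (soap, tea) that lies loose on the table into the compartment underneath, and lower the tray fully down again. With the tray down, lay the eight-sided roll-on stick in the V-shaped cradle in the tray and push it along, under the steel retaining loop, until its end touches the end stop. Leave the label rolls, tape, bottle, candle cup and notebook where they are.

Things in the scene. Friction and masses are not known exactly. Their poses are not given: they have to be found in the camera images.
- case: fixed wooden box, open on top under its tray: 160 mm deep (x), 290 wide (y), 75 high, walls and floor 8 mm; origin at the centre of its underside on the table, x to its back (where the tray swings to), y along its width, z up. Outside each end wall two parallel 4 mm steel arms carry the tray, pivoting 30 and 68 mm behind the box's middle, 22 mm above the table
- compartment (a point): centre of the compartment's floor, 8 mm above the table; axes as the box's. The compartment is 144 mm (x) by 274 mm (y) inside and 67 mm deep, and covered until the tray is swung back
- lift (a joint): angle q of the tray's arms: 0 tray fully down, 1.658 rad swung fully back (end of travel). The tray always stays level and moves on an arc: from its closed place by 0.120*(sin(q-0.960)+0.819) m along box x and 0.120*(cos(q-0.960)-0.574) m up (fully back: 175 mm behind, 23 mm up; at most 51 mm up). The arms are stiff: 4 to 8 N at the handle moves it and it stays where left
- handle (a point): middle of the tray's steel bar handle: 12 mm thick, 110 mm long along box y, on two 10 mm posts 45 mm either side of this point. The bar's axis (this point) is 46 mm above the tray's inside floor and, tray down, 127 mm above the table and 25 mm behind the box's middle. Axes as the box's. The pale plywood tray is 160 x 290 mm like the box, 28 mm high, walls and floor 6 mm
- stop (a point): middle of the end stop's face, on the axis of a stick lying in the V cradle; axes as the box's. The dark 90 degree V cradle runs from here 180 mm to -y, 35 mm in front of the tray's middle; the bottom of the V is 12.7 mm below this point, its edges 5 mm below, the tray floor 15 mm below. Tray down: 96 mm above the table. Tray front wall 39 mm ahead, handle bar 60 mm behind
- loop (a point): middle of the steel retaining loop's opening, 27 mm from the stop (-y) on the axis of a stick in the cradle; axes as the box's. The loop is 14 mm long (y), its opening 32 mm wide (x), its underside 14 mm and its top 18 mm above this point; a stick can only get under it lengthwise, from the -y side
- stick: the roll-on stick: an eight-sided rod 120 mm long and 18 mm across its flats, amber with a metal cap at one end (45 g); origin at its middle on its axis, x along its length toward the cap. It may go in either way round, any flat down
- soap1: a soap carton, brown with a white paper band, a plain block 66 x 38 x 28 mm lying flat (90 g); origin at the centre of its underside, x along the 66 mm, y along the 38 mm, z up. Part of the order when present (None if this order has none)
- soap2: a soap carton, brown with a white paper band, a plain block 66 x 38 x 28 mm lying flat (90 g); origin at the centre of its underside, x along the 66 mm, y along the 38 mm, z up. Part of the order when present (None if this order has none)
- tin1: a round flat metal balm tin, diameter 44 mm, height 24 mm (60 g); origin at the centre of its underside, z up. Part of the order when present (None if this order has none)
- tin2: a round flat metal balm tin, diameter 44 mm, height 24 mm (60 g); origin at the centre of its underside, z up. Part of the order when present (None if this order has none)
- tea: a slim white tea carton with brown ends, 88 x 32 x 32 mm, lying flat (60 g); origin at the centre of its underside, x along the 88 mm, z up. Part of the order when present (None if this order has none)
- labels_small: a small roll of labels lying flat, diameter 76, height 36 mm; not part of the order, leave it
- labels_big: a big roll of labels lying flat, diameter 110, height 60 mm; leave it
- tape: a roll of clear packing tape lying flat, diameter 96, height 48 mm; leave it
- serum: an amber bottle with a black cap standing up, diameter 34, height 100 mm; leave it
- candle: a white ceramic candle cup, diameter 76, height 85 mm; leave it
- notebook: a spiral notebook lying flat, 120 x 160 x 14 mm; leave it

How it is judged:
On the way, in this order (a step that is already met when the one before it is completed fails the run):
1. the tray is swung fully back (value of joint lift above 1.5 rad), for 0.2 s.
2. every tin and carton of the order lies in the compartment, the tray still swung back (x of soap1 in the frame of compartment between -0.073 and 0.073 m and y of soap1 in the frame of compartment between -0.138 and 0.138 m and z of soap1 in the frame of compartment between -0.006 and 0.055 m and x of soap2 in the frame of compartment between -0.073 and 0.073 m and y of soap2 in the frame of compartment between -0.138 and 0.138 m and z of soap2 in the frame of compartment between -0.006 and 0.055 m and x of tin1 in the frame of compartment between -0.073 and 0.073 m and y of tin1 in the frame of compartment between -0.138 and 0.138 m and z of tin1 in the frame of compartment between -0.006 and 0.055 m and x of tin2 in the frame of compartment between -0.073 and 0.073 m and y of tin2 in the frame of compartment between -0.138 and 0.138 m and z of tin2 in the frame of compartment between -0.006 and 0.055 m and x of tea in the frame of compartment between -0.073 and 0.073 m and y of tea in the frame of compartment between -0.138 and 0.138 m and z of tea in the frame of compartment between -0.006 and 0.055 m and value of joint lift above 1.4 rad), for 0.2 s.
3. the tray is fully down on the packed box (x of soap1 in the frame of compartment between -0.073 and 0.073 m and y of soap1 in the frame of compartment between -0.138 and 0.138 m and z of soap1 in the frame of compartment between -0.006 and 0.055 m and x of soap2 in the frame of compartment between -0.073 and 0.073 m and y of soap2 in the frame of compartment between -0.138 and 0.138 m and z of soap2 in the frame of compartment between -0.006 and 0.055 m and x of tin1 in the frame of compartment between -0.073 and 0.073 m and y of tin1 in the frame of compartment between -0.138 and 0.138 m and z of tin1 in the frame of compartment between -0.006 and 0.055 m and x of tin2 in the frame of compartment between -0.073 and 0.073 m and y of tin2 in the frame of compartment between -0.138 and 0.138 m and z of tin2 in the frame of compartment between -0.006 and 0.055 m and x of tea in the frame of compartment between -0.073 and 0.073 m and y of tea in the frame of compartment between -0.138 and 0.138 m and z of tea in the frame of compartment between -0.006 and 0.055 m and value of joint lift below 0.05 rad), for 0.2 s.
4. the stick lies in the V cradle with its end against the end stop (y of stick in the frame of stop between -0.0635 and -0.056 m and x of stick in the frame of stop between -0.004 and 0.004 m and z of stick in the frame of stop between -0.004 and 0.005 m and angle between the x axis of stick and the y axis of stop, either way round below 0.06 rad and value of joint lift below 0.05 rad), for 0.2 s.
At the end, for the whole second after the job is handed in: the tray is fully down (arms within 0.05 rad of closed), every tin and carton of the order is inside the compartment under it, and the stick lies in the V cradle (within 4 mm of its line and height, within 0.06 rad) with its end within 3.5 mm of the end stop; all at rest (all of step 4 and x of soap1 in the frame of compartment between -0.073 and 0.073 m and y of soap1 in the frame of compartment between -0.138 and 0.138 m and z of soap1 in the frame of compartment between -0.006 and 0.055 m and x of soap2 in the frame of compartment between -0.073 and 0.073 m and y of soap2 in the frame of compartment between -0.138 and 0.138 m and z of soap2 in the frame of compartment between -0.006 and 0.055 m and x of tin1 in the frame of compartment between -0.073 and 0.073 m and y of tin1 in the frame of compartment between -0.138 and 0.138 m and z of tin1 in the frame of compartment between -0.006 and 0.055 m and x of tin2 in the frame of compartment between -0.073 and 0.073 m and y of tin2 in the frame of compartment between -0.138 and 0.138 m and z of tin2 in the frame of compartment between -0.006 and 0.055 m and x of tea in the frame of compartment between -0.073 and 0.073 m and y of tea in the frame of compartment between -0.138 and 0.138 m and z of tea in the frame of compartment between -0.006 and 0.055 m and linear speed of each of soap1, soap2, tin1, tin2, tea, stick below 0.03 m/s); the robot touches nothing.
It fails at once if a label roll, the tape, the bottle, the candle cup or the notebook is knocked more than 30 mm away or tipped over (distance of any of labels_small, labels_big, tape, serum, candle, notebook from where it was at the start of the episode above 0.03 m or angle between any of labels_small, labels_big, tape, serum, candle, notebook's own z axis and vertical above 0.4 rad).
Of soap1, soap2, tin1, tin2, tea only 3 to 5 are there at a start; the rules pass over those that are not, and their reading is None.
At some moment in a run one of soap1, soap2, tin1, tin2, tea may be knocked a few centimetres aside while the robot is not near it.
Once in a run the grip may slacken for a moment while it holds something.
It also fails if it takes over 210 s, if anything falls off the work surface, if the arm or the gripper's body presses on something with over 40 N, if the wrist force passes 120 N, or if a joint passes its speed limit or range.

## Robot

A 7-joint arm with a two-finger parallel gripper is mounted at the origin on the work surface. World frame = base frame: x ahead of the robot, y to its left, z up, the work surface at z = 0. Lengths are in m, angles in rad, forces in N, time in s.
With the tool pointing down it reaches from about 0.4 to 0.85 m from the base axis. Payload 4.4 kg.
Tool frame: the origin (TCP) lies between the finger pads; the fingertips stand 8 mm ahead of it and the grasp point (between the pads) lies 11 mm behind it (tip_extent is the distance from the TCP to the fingertips, in m); z points along the fingers, y is the line along which they close (so a half turn about z gives the same grasp; the last joint's range is limited). The gripper opens to 94 mm and grips with 3 to 60 N. Pads are 16 mm wide; open, the fingers measure 119 mm over their backs; the gripper's body (75 mm by 177 mm) begins 78 mm behind the grasp point.
Start: joints at [-1.293, 0.628, 0.038, 1.517, -0.027, 0.996, -0.02], TCP at [0.219, 0.612, 0.213] pointing down, gripper open.
Joint ranges: [-3.06, 3.06], [-0.37, 2.12], [-1.25, 1.32], [0.18, 2.47], [-1.1, 4.24], [0.23, 1.98], [-2.94, 2.94]. Speed limits (rad/s): [2.57, 2.57, 3.14, 3.14, 3.14, 3.14, 3.14].

## Interface

Orientations are given as a unit quaternion [x, y, z, w].
In Python, from rig import * gives the robot as it stands.
- The arm moves only by the tool send_rows, never from a script. Its argument "motion" is a list of rows, each a list of 6 numbers: the shift along the tool's x, y, z scaled (see below), then the turn, a rotation vector about the tool's x, y, z scaled (see below). In form: [[x, y, z, wx, wy, wz], ...]. A call has 1 to 8 rows; each row is the pose to reach, as a shift and turn from the pose commanded when the call began, along the tool's axes at that moment; what a row does not reach only later rows make up. The controller multiplies each number of a shift by 150 mm and each number of a turn by pi/4 rad. A row lasts 1/10 s, in which the tool goes at most 50 mm and 8.59 degrees, less where a joint would pass 70% of its speed; a pose out of reach is approached as far as the arm can. A call with a number of a shift or a turn outside -1 to 1 is refused whole. A call with a gripper value outside its range is refused whole. "claw" is the opening, from -1 (shut) to 1 (fully open), set as the call begins (left out, the last holds). The fingers move at their own pace and stop on an object; "newtons" is the grip in N (left out, the last holds). Time passes only in rows, so rows that repeat a pose let the fingers close. It gives the time, the measured TCP pose, the force, the opening and the grip force at its end, in the units of the state.
- sense(): the state, without advancing time (a new reading comes with each control period).
- grab_frame(name): name is "scene" or "top" or "wrist"; returns a dict with "img" (384x512x3 uint8, red, green, blue), "K" (3x3 intrinsics, pixels), "view" (4x4, takes a point from world to camera coordinates). Camera axes: x right, y up, looking along -z (the intrinsics and any distortion apply to the point x, -y, -z); pixel columns grow to the right and rows downward; lengths in m; the calibration is good to about 2 mm. The wrist camera is an equidistant fisheye: a pixel r from the principal point sees the ray r / f radians off the axis. A picture is of the moment at which its call begins. There is no depth.
- job_done(): hands the job in; it is judged then, once.
The state is a dict: "time_s": time; "joints": joint angles; "joint_velocities": joint speeds; "joint_efforts": joint torques, N m; "ee_pos": TCP position; "orientation": TCP orientation; "wrist_force": force on the tool from outside, world axes, zero at the start; "wrist_torque": the same for the moment, N m; "opening": opening from 0.0 (shut) to 1.0 (fully open); "grip_force": force on a finger pad.
Only numpy, scipy, OpenCV 4.12 (cv2) and the standard library are available. Lean on these libraries where they do the work, as an engineer would, in place of code of your own. Each camera call takes 0.05 s, during which the arm holds its last target. There are 200 camera calls.

## Working session

There is one attempt and no reset: what is moved stays moved. The work goes in short steps, Python scripts to look and compute and a tool call to move; the robot and the scene stay as the last step left them, time stands still between calls to the robot, and variables do not carry over. Pictures are saved under pics/ and viewed, at most 17 in all, crops included, and the job is handed in when it is done.

Besides the shell and the picture viewer there is one more tool, called after "Emit:" in YAML: its name, and indented under it one key for each argument. send_rows: Moves the arm, as the interface text tells. Shifts and turns lie within -1 to 1; 1 stands for 150 mm of shift or pi/4 rad of turn. Its arguments: {"type":"object","properties":{"motion":{"type":"array"},"claw":{"type":"number"},"newtons":{"type":"number"}},"required":["motion"]}

```bash
mkdir -p pics; ls
cat > h.py <<'E'
from rig import *
import numpy as np, cv2
from scipy.spatial.transform import Rotation as R
def ray(f,u,v,fish=False):
    K=np.array(f["K"]);V=np.array(f["view"])
    x=(u-K[0,2])/K[0,0];y=(v-K[1,2])/K[1,1]
    if fish:
        r=np.hypot(x,y); d=np.array([x/r*np.sin(r),y/r*np.sin(r),np.cos(r)]) if r>1e-9 else np.array([0,0,1.])
    else: d=np.array([x,y,1.])
    d=d*[1,-1,-1]
    Rm=V[:3,:3]; o=-Rm.T@V[:3,3]; d=Rm.T@d
    return o,d/np.linalg.norm(d)
def onz(f,u,v,z,fish=False):
    o,d=ray(f,u,v,fish); return o+d*(z-o[2])/d[2]
def tri(rs):
    A=np.zeros((3,3));b=np.zeros(3)
    for o,d in rs:
        P=np.eye(3)-np.outer(d,d);A+=P;b+=P@o
    p=np.linalg.solve(A,b)
    return p,[np.linalg.norm(np.cross(p-o,d)) for o,d in rs]
def proj(f,p,fish=False):
    K=np.array(f["K"]);V=np.array(f["view"])
    c=V[:3,:3]@p+V[:3,3]; c=c*[1,-1,-1]
    if fish:
        th=np.arctan2(np.hypot(c[0],c[1]),c[2]);n=np.hypot(c[0],c[1]);q=c[:2]/n*th
    else: q=c[:2]/c[2]
    return K[0,0]*q[0]+K[0,2],K[1,1]*q[1]+K[1,2]
def grab(n,tag):
    f=grab_frame(n); np.savez(f"pics/{tag}.npz",img=f["img"],K=f["K"],view=f["view"])
    cv2.imwrite(f"pics/{tag}.png",cv2.cvtColor(f["img"],cv2.COLOR_RGB2BGR)); return f
def load(tag):
    d=np.load(f"pics/{tag}.npz"); return {k:d[k] for k in d}
E
python3 - <<'E'
from h import *
for n in("scene","top","wrist"):
    f=grab(n,n+"0"); V=np.array(f["view"]); print(n,np.round(f["K"],1).tolist(),np.round(-V[:3,:3].T@V[:3,3],3),np.round(V[:3,:3],2).tolist())
a=cv2.imread("pics/top0.png");cv2.imwrite("pics/top0b.png",cv2.resize(a,(800,600),interpolation=cv2.INTER_CUBIC))
a=cv2.imread("pics/scene0.png");cv2.imwrite("pics/scene0b.png",cv2.resize(a,(800,600),interpolation=cv2.INTER_CUBIC))
print(sense())
E
```

```text
pics
scene [[360.4, 0.0, 259.2], [0.0, 360.4, 192.6], [0.0, 0.0, 1.0]] [ 1.219 -0.338  0.916] [[0.41, 0.91, 0.01], [-0.66, 0.29, 0.69], [0.62, -0.29, 0.73]]
top [[362.7, 0.0, 255.4], [0.0, 362.7, 188.6], [0.0, 0.0, 1.0]] [ 0.315 -0.047  1.13 ] [[0.07, -1.0, 0.01], [0.97, 0.07, 0.22], [-0.22, -0.01, 0.97]]
wrist [[297.3, 0.0, 256.1], [0.0, 297.3, 193.7], [0.0, 0.0, 1.0]] [0.149 0.636 0.383] [[0.34, 0.94, -0.0], [-0.91, 0.33, -0.25], [-0.24, 0.09, 0.97]]
{'time_s': 0.15, 'joints': array([-1.29280206,  0.62913975,  0.03844664,  1.51810307, -0.0269824 ,
        0.99630745, -0.02000517]), 'joint_velocities': array([ 3.18474362e-04, -2.61602519e-03,  1.37364061e-03, -4.04830007e-03,
        1.77047165e-03,  9.10247546e-05, -8.55337798e-04]), 'joint_efforts': array([ 8.78588307e-04, -5.50088525e+01,  1.14481699e+00, -1.86817127e+01,
       -5.21538570e-02,  2.08687317e-02,  1.00902917e-04]), 'ee_pos': array([0.21889943, 0.61151719, 0.21277266]), 'orientation': array([ 1.71048518e-01,  9.85262344e-01, -7.10932338e-04, -1.13229408e-04]), 'wrist_force': array([ 0.01732415,  0.12597289, -0.08093491]), 'wrist_torque': array([ 0.04734261, -0.002949  ,  0.01535514]), 'grip_force': 0.0, 'opening': 1.0020648223381634}
```

View pics/top0b.png

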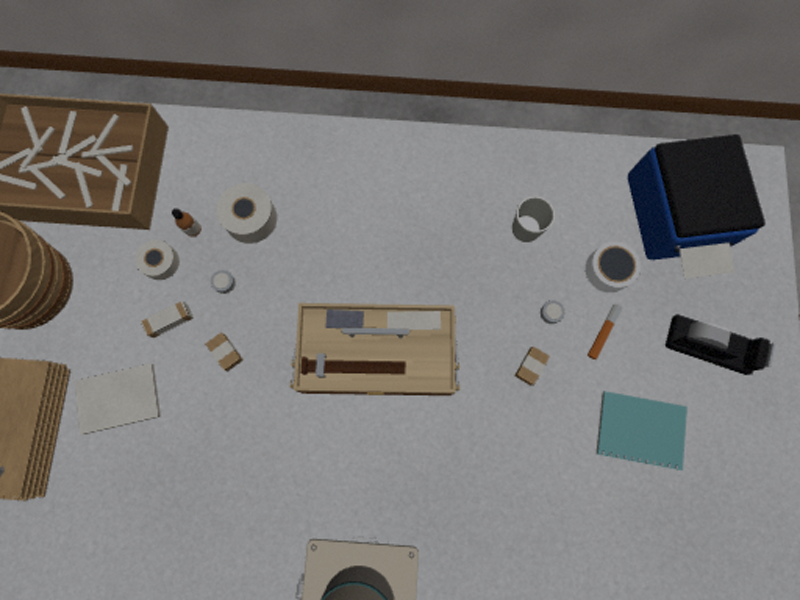

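View pics/scene0b.png

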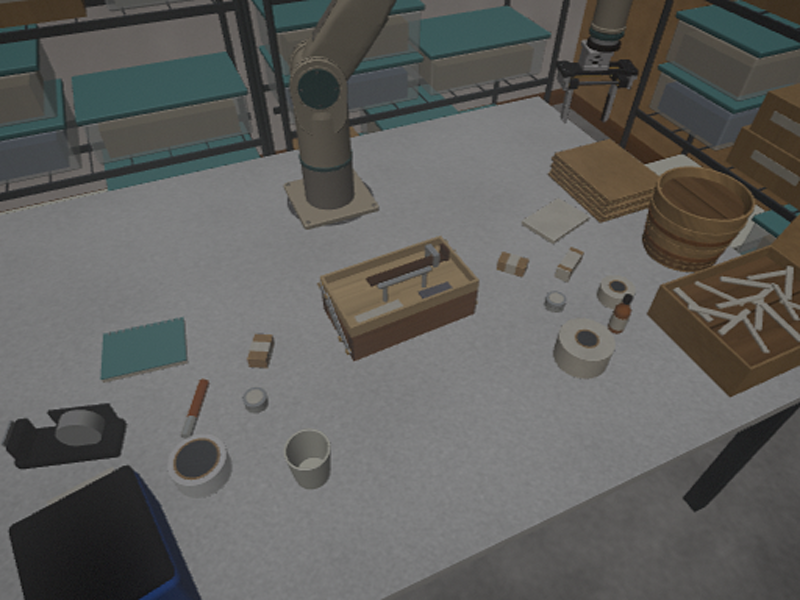

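The top view shows the tray at (375,350) in the 800x600 picture, with the loop and stop on its left (+y). The order has all five pieces: tea (166,319), soaps (223,351) and (532,365), tins (223,281) and (553,311). The stick is at (604,332). The scene view shows the same things from the far side.

```bash
cat > m1.py <<'E'
from h import *
S=512/800
seeds={"tea":((166,319),(570,263)),"soapL":((223,351),(513,264)),"tinL":((223,281),(555,300)),"tinR":((553,311),(255,400)),"soapR":((532,365),(261,351)),"stick":((604,332),(196,406))}
F={"top":load("top0"),"scene":load("scene0")}
out={}
for n,s in seeds.items():
    rs=[]
    for (cam,f),p in zip(F.items(),s):
        u,v=int(p[0]*S),int(p[1]*S); w=28
        im=f["img"][v-w:v+w,u-w:u+w].astype(int)
        bg=np.median(im.reshape(-1,3),0)
        m=(np.abs(im-bg).max(2)>28).astype(np.uint8)
        m=cv2.morphologyEx(m,cv2.MORPH_CLOSE,np.ones((3,3)))
        cs,_=cv2.findContours(m,cv2.RETR_EXTERNAL,cv2.CHAIN_APPROX_NONE)
        c=min((c for c in cs if cv2.contourArea(c)>25),key=lambda c:np.hypot(*(np.array(cv2.minAreaRect(c)[0])-w)))
        r=cv2.minAreaRect(c); cu,cv_=r[0][0]+u-w,r[0][1]+v-w
        rs.append(ray(f,cu,cv_)); 
        b=cv2.boxPoints(r)+[u-w,v-w]
        g=np.array([onz(f,x,y,0.02)[:2] for x,y in b]); e=[g[1]-g[0],g[2]-g[1]]; L=[np.linalg.norm(q) for q in e]; l=e[int(np.argmax(L))]
        print(n,cam,np.round(r[0],1),"px",cu.__round__(1),cv_.__round__(1),"on z=.02",np.round(onz(f,cu,cv_,.02)[:2],3),"size",np.round(L,3),"long yaw",np.degrees(np.arctan2(l[1],l[0])).round(1))
    p,e=tri(rs); print("   TRI",np.round(p,4),np.round(e,4))
f=F["top"]
# box rim / handle / loop
for nm,uv,z in [("TL",(300,305),.109),("TR",(455,305),.109),("BR",(457,390),.109),("BL",(296,390),.109),("handleL",(342,331),.127),("handleR",(409,331),.127),("loop",(320,365),.12)]:
    print(nm,np.round(onz(f,uv[0]*S,uv[1]*S,z),3))
a=cv2.cvtColor(f["img"],cv2.COLOR_RGB2BGR)[180:260,180:305]; b=cv2.cvtColor(F["scene"]["img"],cv2.COLOR_RGB2BGR)[140:240,190:315]
A=cv2.resize(a,None,fx=6.4,fy=6.4,interpolation=cv2.INTER_CUBIC);cv2.imwrite("pics/boxtop.png",A)
A=cv2.resize(b,None,fx=6,fy=6,interpolation=cv2.INTER_CUBIC);cv2.imwrite("pics/boxscene.png",A)
E
python3 m1.py
```

```text
tea top [28.6 28.2] px 106.6 204.2 on z=.02 [0.487 0.422] size [0.094 0.044] long yaw -57.6
tea scene [27.9 28.7] px 363.9 168.7 on z=.02 [0.494 0.42 ] size [0.122 0.04 ] long yaw 123.9
   TRI [0.4885 0.4253 0.0132] [0.0002 0.0002]
soapL top [29.1 28.8] px 143.1 224.8 on z=.02 [0.432 0.3  ] size [0.044 0.074] long yaw -138.1
soapL scene [27.8 28.6] px 327.8 168.6 on z=.02 [0.44  0.299] size [0.07  0.071] long yaw 38.1
   TRI [0.4331 0.3036 0.012 ] [0.0007 0.0007]
tinL top [31.1 32.3] px 145.1 183.3 on z=.02 [0.562 0.313] size [0.04  0.023] long yaw -41.4
tinL scene [27.  31.5] px 354.0 195.5 on z=.02 [0.592 0.309] size [0.035 0.043] long yaw 39.5
   TRI [ 0.5708  0.3261 -0.0095] [0.0039 0.0039]
tinR top [25.9 28.6] px 350.9 199.6 on z=.02 [ 0.557 -0.335] size [0.036 0.047] long yaw -165.5
tinR scene [29.7 31.8] px 164.7 259.8 on z=.02 [ 0.583 -0.343] size [0.042 0.025] long yaw 92.4
   TRI [ 0.563  -0.3424 -0.0087] [0.0003 0.0003]
soapR top [28.1 29. ] px 340.1 234.0 on z=.02 [ 0.447 -0.303] size [0.072 0.044] long yaw -27.4
soapR scene [27.9 28.5] px 166.9 224.5 on z=.02 [ 0.458 -0.304] size [0.091 0.05 ] long yaw 152.8
   TRI [ 0.4486 -0.3045  0.0096] [0.0009 0.0009]
stick top [28.2 28.1] px 386.2 212.1 on z=.02 [ 0.525 -0.444] size [0.122 0.02 ] long yaw -25.8
stick scene [30.5 33. ] px 127.5 264.0 on z=.02 [ 0.554 -0.443] size [0.152 0.069] long yaw 170.9
   TRI [ 0.5314 -0.4504 -0.0081] [0.0039 0.0039]
TL [0.517 0.145 0.109]
TR [ 0.538 -0.14   0.109]
BR [ 0.384 -0.151  0.109]
BL [0.363 0.135 0.109]
handleL [0.472 0.061 0.127]
handleR [ 0.481 -0.058  0.127]
loop [0.409 0.095 0.12 ]
```

```bash
sleep 1; ls pics
```

```text
boxscene.png
boxtop.png
scene0.npz
scene0.png
scene0b.png
top0.npz
top0.png
top0b.png
wrist0.npz
wrist0.png
```

View pics/boxtop.png

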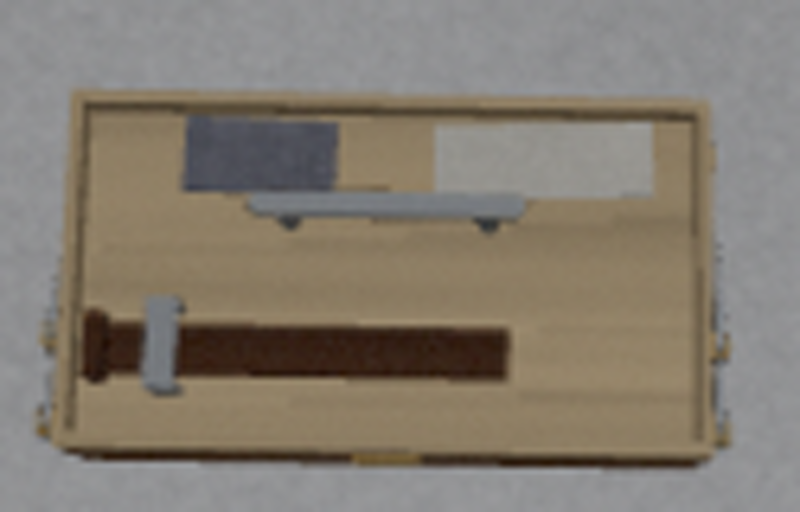

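View pics/boxscene.png

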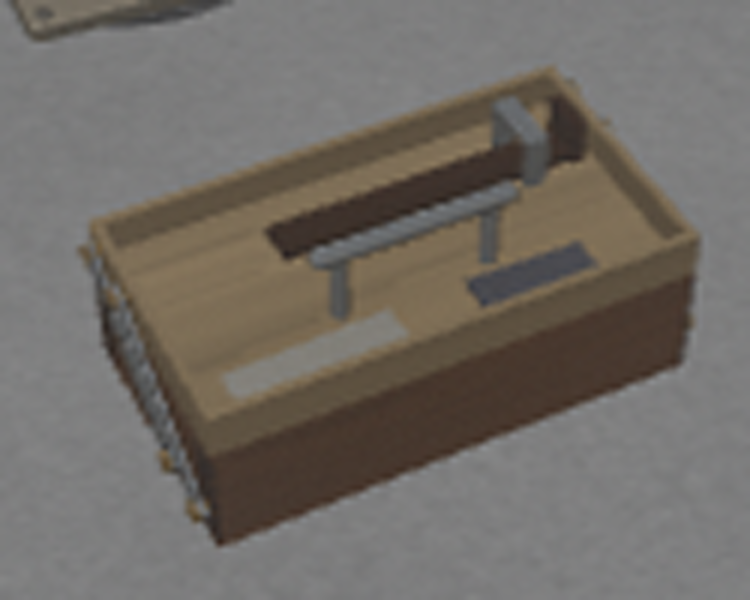

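```bash
cat > m2.py <<'E'
from h import *
T=load("top0");C=load("scene0")
t=lambda x,y:ray(T,180+x/6.4-.5+.08,180+y/6.4-.42)
s=lambda x,y:ray(C,190+x/6-.42,140+y/6-.42)
D={"hL(+y)":((250,204),(515,192)),"hR(-y)":((523,207),(316,259)),"back+y":((74,92),(698,240)),"back-y":((712,101),(206,421)),"front+y":((57,448),(553,68)),"front-y":((711,457),(92,220)),"loop":((163,343),(521,117))}
P={}
for n,(a,b) in D.items():
    p,e=tri([t(*a),s(*b)]);P[n]=p;print(n,np.round(p,4),np.round(e,4), "top onz", np.round(onz(T,180+a[0]/6.4-.42,180+a[1]/6.4-.42,.127 if n[0]=='h' else .104),4))
y=lambda v:np.degrees(np.arctan2(-v[0],v[1]))
print("yaw handle",y(P["hL(+y)"]-P["hR(-y)"]),"back",y(P["back+y"]-P["back-y"]),"front",y(P["front+y"]-P["front-y"]))
print("centre",np.mean([P[k] for k in P if k[:1] in "bf"],0),"handle",(P["hL(+y)"]+P["hR(-y)"])/2)
E
python3 m2.py
```

```text
hL(+y) [0.4738 0.0631 0.123 ] [0.0006 0.0006] top onz [0.4729 0.0621 0.127 ]
hR(-y) [ 0.4808 -0.0556  0.1265] [0.0014 0.0014] top onz [ 0.4802 -0.057   0.127 ]
back+y [0.5234 0.1504 0.0971] [0.0005 0.0005] top onz [0.5218 0.1486 0.104 ]
back-y [ 0.5395 -0.1388  0.1002] [0.0007 0.0007] top onz [ 0.5385 -0.1391  0.104 ]
front+y [0.3642 0.1412 0.0983] [0.0019 0.0019] top onz [0.3633 0.1383 0.104 ]
front-y [ 0.3804 -0.1457  0.1009] [0.0012 0.0012] top onz [ 0.3799 -0.1465  0.104 ]
loop [0.4116 0.0968 0.1141] [0.0014 0.0014] top onz [0.4121 0.0969 0.104 ]
yaw handle 3.364081706997875 back 3.200289630299355 front 3.225535652880484
centre [0.45187932 0.0017572  0.09910652] handle [0.47727608 0.00372226 0.12474508]
```

```bash
cat > plan.py <<'E'
from h import *
def plan(wps,start=None,dec=3):
    """wps: (x,y,z,psi_deg of tool y). prints calls: row numbers and row count"""
    if start is None:
        s=sense(); p=np.array(s["ee_pos"]); M=R.from_quat(s["orientation"])
    else: p,M=start
    for w in wps:
        for k in range(12):
            a=np.radians(w[3]); T=np.column_stack([[-np.sin(a),np.cos(a),0],[np.cos(a),np.sin(a),0],[0,0,-1.]])
            d=M.inv().apply(np.array(w[:3])-p)/.15; rv=(M.inv()*R.from_matrix(T)).as_rotvec()/(np.pi/4)
            f=min(1,1/max(np.abs(d).max(),np.abs(rv).max(),1e-9)); 
            rd=np.round(np.r_[d,rv]*f,dec); rd=np.clip(rd,-1,1)
            n=int(np.ceil(max(np.linalg.norm(rd[:3])*150/50,np.linalg.norm(rd[3:])*45/8.59)))+1
            print("row",(rd+0).tolist(),"x",min(n,8),"-> w",np.round(w,4).tolist() if f==1 else "part")
            p=p+M.apply(rd[:3]*.15); M=M*R.from_rotvec(rd[3:]*np.pi/4)
            if f==1: break
    return p,M
BX=np.array([.4515,.0015]); BY=np.radians(3.25)
def box(x,y): return BX+np.array([np.cos(BY)*x-np.sin(BY)*y,np.sin(BY)*x+np.cos(BY)*y])
def st():
    s=sense(); print("t",round(s["time_s"],2),"p",np.round(s["ee_pos"],4),"psi",np.degrees(np.arctan2(*R.from_quat(s["orientation"]).as_matrix()[[1,0],1])).round(2),"open",round(s["opening"]*94,1),"grip",round(float(s["grip_force"]),1),"F",np.round(s["wrist_force"],1))
E
python3 -c "
from plan import *
plan([(.478,.003,.2,3.25),(.478,.003,.116,3.25)])"
```

```text
row [-0.925, -1.0, 0.028, 0.0, 0.0, 0.46] x 6 -> w part
row [-1.0, -0.499, 0.023, 0.0, 0.0, 0.378] x 5 -> w part
row [-1.0, -0.168, 0.02, -0.001, 0.001, 0.343] x 5 -> w part
row [-0.91, 0.094, 0.018, 0.0, 0.0, 0.309] x 4 -> w [0.478, 0.003, 0.2, 3.25]
row [0.0, 0.0, 0.56, 0.0, 0.0, 0.0] x 3 -> w [0.478, 0.003, 0.116, 3.25]
```

Emit:
send_rows:
  motion:
    - [-0.925, -1.0, 0.028, 0, 0, 0.46]
    - [-0.925, -1.0, 0.028, 0, 0, 0.46]
    - [-0.925, -1.0, 0.028, 0, 0, 0.46]
    - [-0.925, -1.0, 0.028, 0, 0, 0.46]
    - [-0.925, -1.0, 0.028, 0, 0, 0.46]
    - [-0.925, -1.0, 0.028, 0, 0, 0.46]
  claw: -0.1
  newtons: 40

```text
time_s: 0.75
ee_pos: [0.2999, 0.4229, 0.2095]
orientation: [0.347, 0.938, 0.0, -0.0]
wrist_force: [-0.1, 1.0, 0.7]
opening: 0.528
grip_force: 0.0
```

Emit:
send_rows:
  motion:
    - [-1.0, -0.5, 0.02, 0, 0, 0.38]
    - [-1.0, -0.5, 0.02, 0, 0, 0.38]
    - [-1.0, -0.5, 0.02, 0, 0, 0.38]
    - [-1.0, -0.5, 0.02, 0, 0, 0.38]
    - [-1.0, -0.5, 0.02, 0, 0, 0.38]
    - [-1.0, -0.5, 0.02, 0, 0, 0.38]

```text
time_s: 1.35
ee_pos: [0.3645, 0.272, 0.2063]
orientation: [0.48, 0.877, 0.001, -0.0]
wrist_force: [-0.1, 0.1, 0.2]
opening: 0.45
grip_force: 0.0
```

Emit:
send_rows:
  motion:
    - [-1.0, -0.17, 0.02, 0, 0, 0.34]
    - [-1.0, -0.17, 0.02, 0, 0, 0.34]
    - [-1.0, -0.17, 0.02, 0, 0, 0.34]
    - [-1.0, -0.17, 0.02, 0, 0, 0.34]
    - [-1.0, -0.17, 0.02, 0, 0, 0.34]
    - [-1.0, -0.17, 0.02, 0, 0, 0.34]

```text
time_s: 1.95
ee_pos: [0.4234, 0.1323, 0.2031]
orientation: [0.592, 0.806, 0.0, -0.001]
wrist_force: [-0.3, 0.2, -0.5]
opening: 0.45
grip_force: 0.0
```

Emit:
send_rows:
  motion:
    - [-0.91, 0.094, 0.018, 0, 0, 0.309]
    - [-0.91, 0.094, 0.018, 0, 0, 0.309]
    - [-0.91, 0.094, 0.018, 0, 0, 0.309]
    - [-0.91, 0.094, 0.018, 0, 0, 0.309]
    - [-0.91, 0.094, 0.018, 0, 0, 0.309]
    - [-0.91, 0.094, 0.018, 0, 0, 0.309]

```text
time_s: 2.55
ee_pos: [0.4772, 0.0062, 0.2003]
orientation: [0.685, 0.729, 0.0, -0.001]
wrist_force: [0.8, -0.4, 0.9]
opening: 0.451
grip_force: 0.0
```

```bash
python3 -c "
from plan import *
st()
plan([(.478,.003,.116,3.25)])
f=grab('wrist','w1'); a=f['img'][:,:,::-1]; cv2.imwrite('pics/w1b.png',a)"
```

```text
t 2.55 p [0.4772 0.0062 0.2003] psi 3.56 open 42.4 grip 0.0 F [ 0.8 -0.4  0.9]
row [-0.023, 0.005, 0.562, -0.001, -0.002, 0.007] x 3 -> w [0.478, 0.003, 0.116, 3.25]
```

View pics/w1b.png

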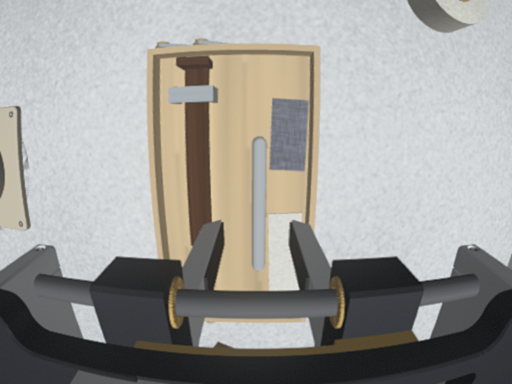

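The wrist picture shows the bar handle from (259,142) to (258,265), centred between the fingertips at about (215,235) and (298,235).

Emit:
send_rows:
  motion:
    - [0, 0, 0.3, 0, 0, 0]
    - [0, 0, 0.56, 0, 0, 0]
    - [0, 0, 0.56, 0, 0, 0]
    - [0, 0, 0.56, 0, 0, 0]
    - [0, 0, 0.56, 0, 0, 0]

```text
time_s: 3.1
ee_pos: [0.4789, 0.0038, 0.1182]
orientation: [0.686, 0.727, 0.001, 0.001]
wrist_force: [-0.5, -1.0, -0.3]
opening: 0.451
grip_force: 0.0
```

Emit:
send_rows:
  motion:
    - [0, 0, 0, 0, 0, 0]
    - [0, 0, 0, 0, 0, 0]
    - [0, 0, 0, 0, 0, 0]
    - [0, 0, 0, 0, 0, 0]
    - [0, 0, 0, 0, 0, 0]
    - [0, 0, 0, 0, 0, 0]
  claw: -1

```text
time_s: 3.7
ee_pos: [0.4793, 0.0033, 0.117]
orientation: [0.686, 0.727, 0.001, 0.001]
wrist_force: [4.6, 0.9, 1.2]
opening: 0.116
grip_force: 40.0
```

```bash
python3 -c "
from plan import *
st()
for q in np.r_[np.arange(.15,1.66,.15),1.658]:
    print(round(q,2), np.round([.12*(np.sin(q-.96)+.819)/.15, -.12*(np.cos(q-.96)-.574)/.15],3))"
```

```text
t 3.7 p [0.4793 0.0033 0.117 ] psi 3.3 open 10.9 grip 40.0 F [4.6 0.9 1.2]
0.15 [ 0.076 -0.092]
0.3 [ 0.165 -0.173]
0.45 [ 0.265 -0.239]
0.6 [ 0.373 -0.29 ]
0.75 [ 0.488 -0.323]
0.9 [ 0.607 -0.339]
1.05 [ 0.727 -0.338]
1.2 [ 0.845 -0.318]
1.35 [ 0.959 -0.281]
1.5 [ 1.067 -0.227]
1.65 [ 1.164 -0.158]
1.66 [ 1.169 -0.154]
```

Emit:
send_rows:
  motion:
    - [0, 0.076, -0.092, 0, 0, 0]
    - [0, 0.165, -0.173, 0, 0, 0]
    - [0, 0.265, -0.239, 0, 0, 0]
    - [0, 0.373, -0.29, 0, 0, 0]
    - [0, 0.488, -0.323, 0, 0, 0]
    - [0, 0.607, -0.339, 0, 0, 0]
    - [0, 0.727, -0.338, 0, 0, 0]

```text
time_s: 4.4
ee_pos: [0.5839, 0.0092, 0.168]
orientation: [0.687, 0.727, -0.002, -0.003]
wrist_force: [-4.7, 0.0, 5.9]
opening: 0.113
grip_force: 40.0
```

Emit:
send_rows:
  motion:
    - [0, 0.118, 0.02, 0, 0, 0]
    - [0, 0.232, 0.057, 0, 0, 0]
    - [0, 0.34, 0.111, 0, 0, 0]
    - [0, 0.442, 0.184, 0, 0, 0]
    - [0, 0.442, 0.184, 0, 0, 0]
    - [0, 0.442, 0.184, 0, 0, 0]

```text
time_s: 5.0
ee_pos: [0.6544, 0.0132, 0.1398]
orientation: [0.686, 0.727, 0.001, 0.001]
wrist_force: [5.3, -0.3, -0.7]
opening: 0.117
grip_force: 40.0
```

```bash
python3 -c "
from plan import *
st(); grab('top','top1')"
```

```text
t 5.0 p [0.6544 0.0132 0.1398] psi 3.3 open 11.0 grip 40.0 F [ 5.3 -0.3 -0.7]
```

Emit:
send_rows:
  motion:
    - [0, 0, 0, 0, 0, 0]
    - [0, 0, 0, 0, 0, 0]
    - [0, 0, 0, 0, 0, 0]
    - [0, 0, -0.3, 0, 0, 0]
    - [0, 0, -0.6, 0, 0, 0]
    - [0, 0, -0.6, 0, 0, 0]
  claw: -0.1

```text
time_s: 5.65
ee_pos: [0.6559, 0.0125, 0.2359]
orientation: [0.687, 0.727, 0.003, 0.004]
wrist_force: [1.3, -0.2, 0.1]
opening: 0.453
grip_force: 0.0
```

```bash
python3 -c "
from plan import *
st(); s=plan([(.50,.25,.23,20)]); print(); plan([(.50,.33,.23,32.4)],s)"
```

```text
t 5.65 p [0.6559 0.0125 0.2359] psi 3.27 open 42.6 grip 0.0 F [ 1.3 -0.2  0.1]
row [1.0, -0.578, 0.017, 0.008, 0.002, -0.227] x 5 -> w part
row [0.696, -0.25, 0.014, 0.005, 0.001, -0.145] x 4 -> w [0.5, 0.25, 0.23, 20.0]

row [0.501, 0.182, 0.001, 0.0, 0.0, -0.275] x 3 -> w [0.5, 0.33, 0.23, 32.4]
```

Emit:
send_rows:
  motion:
    - [1.0, -0.58, 0.02, 0, 0, -0.23]
    - [1.0, -0.58, 0.02, 0, 0, -0.23]
    - [1.0, -0.58, 0.02, 0, 0, -0.23]
    - [1.0, -0.58, 0.02, 0, 0, -0.23]
    - [1.0, -0.58, 0.02, 0, 0, -0.23]
  claw: 1

```text
time_s: 6.15
ee_pos: [0.5537, 0.1626, 0.2258]
orientation: [0.615, 0.788, -0.001, -0.002]
wrist_force: [0.4, 0.3, 0.1]
opening: 0.84
grip_force: 0.0
```

Emit:
send_rows:
  motion:
    - [0.7, -0.25, 0.01, 0, 0, -0.15]
    - [0.7, -0.25, 0.01, 0, 0, -0.15]
    - [0.7, -0.25, 0.01, 0, 0, -0.15]
    - [0.7, -0.25, 0.01, 0, 0, -0.15]
    - [0.7, -0.25, 0.01, 0, 0, -0.15]
    - [0.7, -0.25, 0.01, 0, 0, -0.15]
    - [0.7, -0.25, 0.01, 0, 0, -0.15]

```text
time_s: 6.85
ee_pos: [0.4972, 0.2492, 0.2252]
orientation: [0.572, 0.82, -0.0, 0.0]
wrist_force: [-0.4, 0.1, -1.0]
opening: 0.997
grip_force: 0.0
```

```bash
python3 -c "
from plan import *
st(); grab('wrist','w2')"
```

```text
t 6.85 p [0.4972 0.2492 0.2252] psi 20.2 open 93.7 grip 0.0 F [-0.4  0.1 -1. ]
```

Emit:
send_rows:
  motion:
    - [0.5, 0.18, 0, 0, 0, -0.27]
    - [0.5, 0.18, 0, 0, 0, -0.27]
    - [0.5, 0.18, 0, 0, 0, -0.27]
    - [0.5, 0.18, 0, 0, 0, -0.27]
    - [0.5, 0.18, 0, 0, 0, -0.27]
    - [0.5, 0.18, 0, 0, 0, -0.27]
    - [0.5, 0.18, 0, 0, 0, -0.27]

```text
time_s: 7.6
ee_pos: [0.4956, 0.3297, 0.2254]
orientation: [0.482, 0.876, -0.0, 0.0]
wrist_force: [0.0, -0.4, 0.2]
opening: 1.003
grip_force: 0.0
```

```bash
python3 -c "
from plan import *
st(); grab('wrist','w3')
a=load('w2')['img'];b=load('w3')['img']
cv2.imwrite('pics/w23.png',np.hstack([a[:300],b[:300]])[:,:,::-1][:, :])
im=cv2.imread('pics/w23.png'); cv2.imwrite('pics/w23.png',cv2.resize(im,(800,234),interpolation=cv2.INTER_AREA))"
```

```text
t 7.6 p [0.4956 0.3297 0.2254] psi 32.43 open 94.3 grip 0.0 F [ 0.  -0.4  0.2]
```

View pics/w23.png

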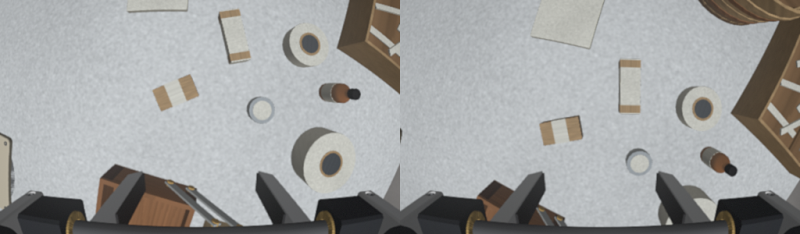

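The pair of wrist views shows tea, soap and tin. In full-frame pixels they are at (300,46), (225,118) and (334,141) in the first view, and (294,110), (206,166) and (306,207) in the second.

```bash
cat > wm.py <<'E'
from plan import *
def seg(f,u,v,w=40,show=False):
    u,v=int(u),int(v); y0=max(0,v-w);x0=max(0,u-w)
    im=f["img"][y0:v+w,x0:u+w]
    lab=cv2.cvtColor(im,cv2.COLOR_RGB2LAB).astype(float)
    lab=cv2.GaussianBlur(lab,(3,3),0); bg=np.median(lab.reshape(-1,3),0)
    d=np.abs(lab-bg)*[.6,2.,2.]
    m=(d.max(2)>13).astype(np.uint8)
    m=cv2.morphologyEx(m,cv2.MORPH_CLOSE,np.ones((5,5)))
    cs,_=cv2.findContours(m,cv2.RETR_EXTERNAL,cv2.CHAIN_APPROX_NONE)
    c=min((c for c in cs if cv2.contourArea(c)>100),key=lambda c:np.hypot(*(np.array(cv2.minAreaRect(c)[0])+[x0,y0]-[u,v])))
    r=cv2.minAreaRect(c); return np.array(r[0])+[x0,y0],cv2.boxPoints(r)+[x0,y0],c.reshape(-1,2)+[x0,y0]
def meas(name,views,ztop,w=40):
    """views: [(frame,u,v)]: triangulate centre; per-view rect on plane z=ztop/2.."""
    rs=[]
    for f,u,v in views:
        c,b,ct=seg(f,u,v,w); rs.append(ray(f,*c,True))
        g=np.array([onz(f,*q,ztop,True)[:2] for q in ct],np.float32); r=cv2.minAreaRect(g)
        bb=cv2.boxPoints(r); e=[bb[1]-bb[0],bb[2]-bb[1]]; L=[np.linalg.norm(q) for q in e]; l=e[int(np.argmax(L))]
        print(name,"c",np.round(c,1),"rect on ztop",np.round(r[0],4),"size",np.round(sorted(L),4),"yaw",np.degrees(np.arctan2(l[1],l[0])).round(1)%180)
    p,e=tri(rs); print("   TRI",np.round(p,4),"res",np.round(e,4)); return p
E
python3 - <<'E'
from wm import *
a,b=load('w2'),load('w3')
meas("tea",[(a,300,46),(b,294,110)],.032,46)
meas("soap",[(a,225,118),(b,206,166)],.028)
meas("tin",[(a,334,141),(b,306,207)],.024,28)
E
```

```text
tea c [298.9  46.2] rect on ztop [0.4889 0.421 ] size [0.0383 0.0897] yaw 122.4
tea c [293.5 110.5] rect on ztop [0.4888 0.4236] size [0.0355 0.0858] yaw 122.5
   TRI [0.4901 0.4244 0.0171] res [0.0004 0.0004]
soap c [240.7 111.7] rect on ztop [0.4511 0.3178] size [0.0232 0.0386] yaw 132.2
soap c [206.3 166.6] rect on ztop [0.4348 0.3056] size [0.0411 0.0696] yaw 41.7
   TRI [0.4459 0.3179 0.0791] res [0.008 0.008]
tin c [332.5 140.5] rect on ztop [0.5725 0.3255] size [0.0426 0.0467] yaw 22.4
tin c [304.9 206.8] rect on ztop [0.5723 0.328 ] size [0.0437 0.0498] yaw 148.2
   TRI [0.5763 0.3258 0.0091] res [0.0002 0.0002]
```

```bash
python3 -c "
from wm import *
s=plan([(.4345,.3045,.10,131.8),(.4345,.3045,.012,131.8)]); print()
x,y=box(0,97); x,y=box(0,.097); plan([(.4345,.3045,.15,131.8),(x,y,.15,93.25),(x,y,.024,93.25),(x,y,.2,93.25)],s)"
```

```text
row [0.034, -0.197, 0.379, 0.0, 0.0, -1.0] x 7 -> w part
row [0.163, -0.115, 0.378, 0.0, 0.0, -1.0] x 7 -> w part
row [0.041, 0.007, 0.079, 0.0, 0.0, -0.208] x 3 -> w [0.4345, 0.3045, 0.1, 131.8]
row [0.0, 0.0, 0.586, 0.0, 0.0, 0.0] x 3 -> w [0.4345, 0.3045, 0.012, 131.8]

row [0.0, 0.0, -0.92, 0.0, 0.0, 0.0] x 4 -> w [0.4345, 0.3045, 0.15, 131.8]
row [0.799, -1.0, 0.0, 0.0, 0.0, 0.797] x 6 -> w part
row [0.005, -0.097, 0.001, 0.0, 0.0, 0.06] x 2 -> w [0.446, 0.0983, 0.15, 93.25]
row [0.0, 0.0, 0.84, 0.0, 0.0, 0.0] x 4 -> w [0.446, 0.0983, 0.024, 93.25]
row [0.0, 0.0, -1.0, 0.0, 0.0, 0.0] x 4 -> w part
row [0.0, 0.0, -0.174, 0.0, 0.0, 0.0] x 2 -> w [0.446, 0.0983, 0.2, 93.25]
```

Emit:
send_rows:
  motion:
    - [0.034, -0.197, 0.379, 0, 0, -1.0]
    - [0.034, -0.197, 0.379, 0, 0, -1.0]
    - [0.034, -0.197, 0.379, 0, 0, -1.0]
    - [0.034, -0.197, 0.379, 0, 0, -1.0]
    - [0.034, -0.197, 0.379, 0, 0, -1.0]
    - [0.034, -0.197, 0.379, 0, 0, -1.0]
    - [0.034, -0.197, 0.379, 0, 0, -1.0]
  newtons: 20

```text
time_s: 8.35
ee_pos: [0.4678, 0.319, 0.1684]
orientation: [0.11, 0.994, 0.0, 0.0]
wrist_force: [0.9, 0.0, 1.6]
opening: 1.004
grip_force: 0.0
```

Emit:
send_rows:
  motion:
    - [0.163, -0.115, 0.378, 0, 0, -1.0]
    - [0.163, -0.115, 0.378, 0, 0, -1.0]
    - [0.163, -0.115, 0.378, 0, 0, -1.0]
    - [0.163, -0.115, 0.378, 0, 0, -1.0]
    - [0.163, -0.115, 0.378, 0, 0, -1.0]
    - [0.163, -0.115, 0.378, 0, 0, -1.0]
    - [0.163, -0.115, 0.378, 0, 0, -1.0]

```text
time_s: 9.05
ee_pos: [0.4401, 0.3076, 0.1116]
orientation: [-0.278, 0.96, 0.0, -0.0]
wrist_force: [-0.5, 0.3, 0.3]
opening: 1.0
grip_force: 0.0
```

Emit:
send_rows:
  motion:
    - [0.041, 0.007, 0.079, 0, 0, -0.208]
    - [0.041, 0.007, 0.079, 0, 0, -0.208]
    - [0.041, 0.007, 0.079, 0, 0, -0.208]
    - [0.041, 0.007, 0.079, 0, 0, -0.208]
    - [0.041, 0.007, 0.079, 0, 0, -0.208]

```text
time_s: 9.55
ee_pos: [0.4347, 0.3057, 0.1002]
orientation: [-0.357, 0.934, 0.0, 0.0]
wrist_force: [0.1, 0.5, 0.3]
opening: 1.003
grip_force: 0.0
```

```bash
python3 -c "
from wm import *
st(); plan([(.4345,.3045,.012,131.8)])
f=grab('wrist','w4'); cv2.imwrite('pics/w4b.png',f['img'][100:384,60:450,::-1])"
```

```text
t 9.55 p [0.4347 0.3057 0.1002] psi 131.79 open 94.3 grip 0.0 F [0.1 0.5 0.3]
row [0.007, -0.005, 0.588, 0.0, 0.001, 0.0] x 3 -> w [0.4345, 0.3045, 0.012, 131.8]
```

View pics/w4b.png

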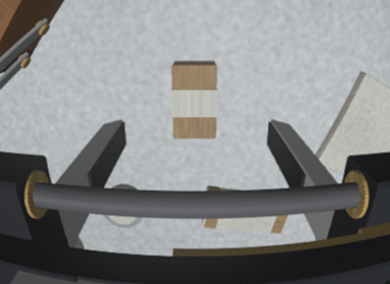

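The soap is square between the fingers, at crop (195,100), with the fingertips at x=122 and 270.

Emit:
send_rows:
  motion:
    - [0, -0.005, 0.3, 0, 0, 0]
    - [0, -0.005, 0.587, 0, 0, 0]
    - [0, -0.005, 0.587, 0, 0, 0]
    - [0, -0.005, 0.587, 0, 0, 0]
    - [0, -0.005, 0.587, 0, 0, 0]

```text
time_s: 10.1
ee_pos: [0.4348, 0.3049, 0.0119]
orientation: [-0.357, 0.934, 0.0, 0.0]
wrist_force: [-0.4, 1.0, 0.1]
opening: 0.998
grip_force: 0.0
```

Emit:
send_rows:
  motion:
    - [0, 0, 0, 0, 0, 0]
    - [0, 0, 0, 0, 0, 0]
    - [0, 0, 0, 0, 0, 0]
    - [0, 0, 0, 0, 0, 0]
    - [0, 0, 0, 0, 0, 0]
    - [0, 0, 0, 0, 0, 0]
    - [0, 0, 0, 0, 0, 0]
  claw: -1
  newtons: 25

```text
time_s: 10.8
ee_pos: [0.4347, 0.3048, 0.0117]
orientation: [-0.358, 0.934, 0.0, -0.0]
wrist_force: [0.1, 0.4, -0.3]
opening: 0.441
grip_force: 0.0
```

Emit:
send_rows:
  motion:
    - [0, 0, -0.3, 0, 0, 0]
    - [0, 0, -0.6, 0, 0, 0]
    - [0, 0, -0.92, 0, 0, 0]
    - [0, 0, -0.92, 0, 0, 0]
    - [0, 0, -0.92, 0, 0, 0]

```text
time_s: 11.3
ee_pos: [0.4352, 0.3048, 0.1505]
orientation: [-0.357, 0.934, 0.0, 0.001]
wrist_force: [-0.3, -0.9, -1.6]
opening: 0.401
grip_force: 25.0
```

```bash
python3 -c "
from wm import *
st(); x,y=box(0,.097); plan([(x,y,.15,93.25),(x,y,.024,93.25)])"
```

```text
t 11.3 p [0.4352 0.3048 0.1505] psi 131.89 open 37.7 grip 25.0 F [-0.3 -0.9 -1.6]
row [0.806, -1.0, 0.002, 0.0, 0.002, 0.8] x 6 -> w part
row [0.005, -0.094, 0.0, 0.0, 0.0, 0.059] x 2 -> w [0.446, 0.0983, 0.15, 93.25]
row [0.0, 0.0, 0.84, 0.0, 0.0, 0.0] x 4 -> w [0.446, 0.0983, 0.024, 93.25]
```

Emit:
send_rows:
  motion:
    - [0.8, -1.0, 0, 0, 0, 0.8]
    - [0.8, -1.0, 0, 0, 0, 0.8]
    - [0.8, -1.0, 0, 0, 0, 0.8]
    - [0.8, -1.0, 0, 0, 0, 0.8]
    - [0.8, -1.0, 0, 0, 0, 0.8]
    - [0.8, -1.0, 0, 0, 0, 0.8]
    - [0.8, -1.0, 0, 0, 0, 0.8]

```text
time_s: 12.0
ee_pos: [0.4449, 0.1141, 0.1488]
orientation: [-0.053, 0.999, 0.0, -0.001]
wrist_force: [0.0, 1.4, -2.2]
opening: 0.401
grip_force: 25.0
```

Emit:
send_rows:
  motion:
    - [0.01, -0.094, 0, 0, 0, 0.059]
    - [0.01, -0.094, 0, 0, 0, 0.059]
    - [0.01, -0.094, 0, 0, 0, 0.059]
    - [0.01, -0.094, 0.3, 0, 0, 0.059]
    - [0.01, -0.094, 0.6, 0, 0, 0.059]
    - [0.01, -0.094, 0.84, 0, 0, 0.059]
    - [0.01, -0.094, 0.84, 0, 0, 0.059]
    - [0.01, -0.094, 0.84, 0, 0, 0.059]

```text
time_s: 12.8
ee_pos: [0.4451, 0.0992, 0.0231]
orientation: [-0.029, 1.0, -0.0, -0.001]
wrist_force: [-0.6, 0.9, -0.8]
opening: 0.403
grip_force: 25.0
```

```bash
python3 -c "
from wm import *
st(); x,y=box(0,.097); print(x,y); s=plan([(x,y,.17,93.25),(.489,.423,.12,32.5),(.489,.423,.012,32.5)])"
```

```text
t 12.8 p [0.4451 0.0992 0.0231] psi 93.31 open 37.9 grip 25.0 F [-0.6  0.9 -0.8]
0.4460007996063524 0.09834399204406284
row [-0.004, -0.006, -0.979, 0.0, -0.002, 0.001] x 4 -> w [0.446, 0.0983, 0.17, 93.25]
row [-0.191, 1.0, 0.155, 0.0, 0.0, 0.63] x 5 -> w part
row [0.316, 1.0, 0.16, 0.0, 0.0, 0.648] x 5 -> w part
row [0.085, 0.079, 0.018, 0.0, 0.0, 0.072] x 2 -> w [0.489, 0.423, 0.12, 32.5]
row [0.0, 0.001, 0.72, 0.0, 0.0, 0.0] x 4 -> w [0.489, 0.423, 0.012, 32.5]
```

Emit:
send_rows:
  motion:
    - [0, 0, 0, 0, 0, 0]
    - [0, 0, 0, 0, 0, 0]
    - [0, 0, 0, 0, 0, 0]
    - [0, 0, -0.3, 0, 0, 0]
    - [0, 0, -0.6, 0, 0, 0]
    - [0, 0, -0.98, 0, 0, 0]
    - [0, 0, -0.98, 0, 0, 0]
    - [0, 0, -0.98, 0, 0, 0]
  claw: -0.06

```text
time_s: 13.6
ee_pos: [0.4468, 0.099, 0.1728]
orientation: [-0.028, 1.0, 0.001, 0.003]
wrist_force: [-0.7, -0.3, -0.2]
opening: 0.471
grip_force: 0.0
```

Emit:
send_rows:
  motion:
    - [-0.191, 1.0, 0.155, 0, 0, 0.63]
    - [-0.191, 1.0, 0.155, 0, 0, 0.63]
    - [-0.191, 1.0, 0.155, 0, 0, 0.63]
    - [-0.191, 1.0, 0.155, 0, 0, 0.63]
    - [-0.191, 1.0, 0.155, 0, 0, 0.63]
  claw: 0.3

```text
time_s: 14.1
ee_pos: [0.4639, 0.2516, 0.1452]
orientation: [0.215, 0.977, -0.001, -0.001]
wrist_force: [0.2, -0.8, 0.1]
opening: 0.649
grip_force: 0.0
```

Emit:
send_rows:
  motion:
    - [0.316, 1.0, 0.16, 0, 0, 0.648]
    - [0.316, 1.0, 0.16, 0, 0, 0.648]
    - [0.316, 1.0, 0.16, 0, 0, 0.648]
    - [0.316, 1.0, 0.16, 0, 0, 0.648]
    - [0.316, 1.0, 0.16, 0, 0, 0.648]

```text
time_s: 14.6
ee_pos: [0.4855, 0.4061, 0.1215]
orientation: [0.455, 0.891, -0.002, -0.0]
wrist_force: [-0.5, -0.7, -0.4]
opening: 0.651
grip_force: 0.0
```

Emit:
send_rows:
  motion:
    - [0.085, 0.079, 0.018, 0, 0, 0.072]
    - [0.085, 0.079, 0.018, 0, 0, 0.072]
    - [0.085, 0.079, 0.018, 0, 0, 0.072]
    - [0.085, 0.079, 0.018, 0, 0, 0.072]

```text
time_s: 15.0
ee_pos: [0.489, 0.421, 0.1209]
orientation: [0.481, 0.877, -0.001, 0.0]
wrist_force: [-0.9, 0.2, -0.1]
opening: 0.648
grip_force: 0.0
```

```bash
python3 -c "
from wm import *
st(); plan([(.489,.423,.012,32.5)])
f=grab('wrist','w5'); cv2.imwrite('pics/w5b.png',f['img'][60:384,60:450,::-1])
grab('top','top2')
print(proj(f,np.array([.489,.423,.032]),True),proj(load('top2'),np.array([.489,.423,.032])))
"
```

```text
t 15.0 p [0.489  0.421  0.1209] psi 32.46 open 60.9 grip 0.0 F [-0.9  0.2 -0.1]
row [0.012, 0.008, 0.726, -0.001, 0.001, -0.001] x 4 -> w [0.489, 0.423, 0.012, 32.5]
(np.float64(258.2654048713774), np.float64(197.60373538925916)) (np.float64(104.91002843811725), np.float64(202.95718506245498))
```

View pics/w5b.png

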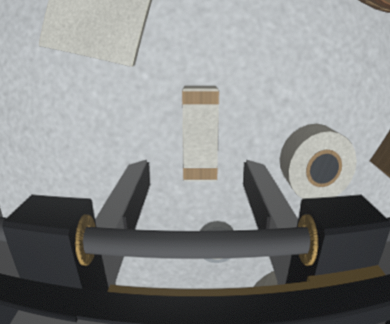

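Tea is at crop (200,135), centred between the tips (148 and 248), and it matches the projected point (258,198) in the full frame.

Emit:
send_rows:
  motion:
    - [0.012, 0.01, 0.3, 0, 0, 0]
    - [0.012, 0.01, 0.6, 0, 0, 0]
    - [0.012, 0.01, 0.725, 0, 0, 0]
    - [0.012, 0.01, 0.725, 0, 0, 0]
    - [0.012, 0.01, 0.725, 0, 0, 0]
    - [0.012, 0.01, 0.725, 0, 0, 0]

```text
time_s: 15.7
ee_pos: [0.4892, 0.4256, 0.0125]
orientation: [0.481, 0.877, 0.0, 0.0]
wrist_force: [0.3, -0.0, 1.1]
opening: 0.652
grip_force: 0.0
```

Emit:
send_rows:
  motion:
    - [0, 0, 0, 0, 0, 0]
    - [0, 0, 0, 0, 0, 0]
    - [0, 0, 0, 0, 0, 0]
    - [0, 0, 0, 0, 0, 0]
    - [0, 0, 0, 0, 0, 0]
    - [0, 0, 0, 0, 0, 0]
    - [0, 0, 0, 0, 0, 0]
  claw: -1
  newtons: 25

```text
time_s: 16.4
ee_pos: [0.4889, 0.4258, 0.0122]
orientation: [0.481, 0.877, 0.0, 0.0]
wrist_force: [-0.9, 0.5, 2.2]
opening: 0.338
grip_force: 25.0
```

Emit:
send_rows:
  motion:
    - [0, 0, -0.3, 0, 0, 0]
    - [0, 0, -0.6, 0, 0, 0]
    - [0, 0, -0.92, 0, 0, 0]
    - [0, 0, -0.92, 0, 0, 0]
    - [0, 0, -0.92, 0, 0, 0]

```text
time_s: 16.9
ee_pos: [0.4891, 0.4262, 0.1511]
orientation: [0.481, 0.877, 0.001, 0.0]
wrist_force: [-0.5, 0.5, -0.3]
opening: 0.338
grip_force: 25.0
```

```bash
python3 -c "
from wm import *
st(); x,y=box(0,0); s=plan([(x,y,.15,93.25)]);plan([(x,y,.024,93.25)],s)"
```

```text
t 16.9 p [0.4891 0.4262 0.1511] psi 32.51 open 31.8 grip 25.0 F [-0.5  0.5 -0.3]
row [-1.0, -0.769, 0.001, 0.001, 0.0, -0.599] x 5 -> w part
row [-0.476, -1.0, 0.002, 0.001, 0.001, -0.526] x 5 -> w part
row [-0.015, -0.473, 0.001, 0.001, 0.0, -0.225] x 3 -> w [0.4515, 0.0015, 0.15, 93.25]
row [0.0, 0.0, 0.84, 0.0, 0.0, 0.0] x 4 -> w [0.4515, 0.0015, 0.024, 93.25]
```

Emit:
send_rows:
  motion:
    - [-1.0, -0.77, 0, 0, 0, -0.6]
    - [-1.0, -0.77, 0, 0, 0, -0.6]
    - [-1.0, -0.77, 0, 0, 0, -0.6]
    - [-1.0, -0.77, 0, 0, 0, -0.6]
    - [-1.0, -0.77, 0, 0, 0, -0.6]
    - [-1.0, -0.77, 0, 0, 0, -0.6]

```text
time_s: 17.5
ee_pos: [0.4712, 0.236, 0.1487]
orientation: [0.264, 0.964, -0.001, -0.001]
wrist_force: [0.3, 0.0, -0.5]
opening: 0.335
grip_force: 25.0
```

Emit:
send_rows:
  motion:
    - [-0.476, -1.0, 0, 0, 0, -0.526]
    - [-0.476, -1.0, 0, 0, 0, -0.526]
    - [-0.476, -1.0, 0, 0, 0, -0.526]
    - [-0.476, -1.0, 0, 0, 0, -0.526]
    - [-0.476, -1.0, 0, 0, 0, -0.526]
    - [-0.476, -1.0, 0, 0, 0, -0.526]

```text
time_s: 18.1
ee_pos: [0.4578, 0.0737, 0.1495]
orientation: [0.059, 0.998, 0.001, -0.0]
wrist_force: [-0.2, -0.0, -1.4]
opening: 0.339
grip_force: 25.0
```

Emit:
send_rows:
  motion:
    - [-0.015, -0.473, 0, 0, 0, -0.225]
    - [-0.015, -0.473, 0, 0, 0, -0.225]
    - [-0.015, -0.473, 0, 0, 0, -0.225]
    - [-0.015, -0.473, 0, 0, 0, -0.225]
    - [-0.015, -0.473, 0, 0, 0, -0.225]
    - [-0.015, -0.473, 0, 0, 0, -0.225]

```text
time_s: 18.7
ee_pos: [0.4516, 0.003, 0.15]
orientation: [-0.03, 1.0, 0.0, 0.0]
wrist_force: [-0.7, 0.6, -0.5]
opening: 0.338
grip_force: 25.0
```

```bash
python3 -c "
from wm import *
st(); x,y=box(0,0); s=plan([(x,y,.024,93.25)])"
```

```text
t 18.7 p [0.4516 0.003  0.15  ] psi 93.46 open 31.8 grip 25.0 F [-0.7  0.6 -0.5]
row [0.001, -0.01, 0.84, 0.001, 0.0, 0.005] x 4 -> w [0.4515, 0.0015, 0.024, 93.25]
```

Emit:
send_rows:
  motion:
    - [0, -0.01, 0.3, 0, 0, 0]
    - [0, -0.01, 0.6, 0, 0, 0]
    - [0, -0.01, 0.84, 0, 0, 0]
    - [0, -0.01, 0.84, 0, 0, 0]
    - [0, -0.01, 0.84, 0, 0, 0]
    - [0, -0.01, 0.84, 0, 0, 0]

```text
time_s: 19.3
ee_pos: [0.4523, 0.0, 0.0255]
orientation: [-0.029, 1.0, 0.0, 0.001]
wrist_force: [0.1, -0.3, 0.4]
opening: 0.336
grip_force: 25.0
```

Emit:
send_rows:
  motion:
    - [0, 0, 0, 0, 0, 0]
    - [0, 0, 0, 0, 0, 0]
    - [0, 0, 0, 0, 0, 0]
    - [0, 0, -0.3, 0, 0, 0]
    - [0, 0, -0.6, 0, 0, 0]
    - [0, 0, -0.95, 0, 0, 0]
    - [0, 0, -0.95, 0, 0, 0]
    - [0, 0, -0.95, 0, 0, 0]
  claw: -0.15

```text
time_s: 20.1
ee_pos: [0.4521, -0.0007, 0.168]
orientation: [-0.029, 1.0, -0.0, 0.002]
wrist_force: [0.1, -0.4, -0.6]
opening: 0.428
grip_force: 0.0
```

```bash
python3 -c "
from wm import *
st(); grab('top','top3'); s=plan([(.54,.2,.17,93.25),(.573,.3265,.12,93.25)])"
```

```text
t 20.1 p [ 0.4521 -0.0007  0.168 ] psi 93.27 open 40.3 grip 0.0 F [ 0.1 -0.4 -0.6]
row [-0.513, 1.0, -0.017, 0.0, 0.001, 0.0] x 5 -> w part
row [-0.156, 0.302, -0.005, 0.0, 0.0, 0.001] x 3 -> w [0.54, 0.2, 0.17, 93.25]
row [-0.267, 0.83, 0.333, 0.0, 0.0, 0.0] x 4 -> w [0.573, 0.3265, 0.12, 93.25]
```

Emit:
send_rows:
  motion:
    - [-0.513, 1.0, -0.017, 0, 0, 0]
    - [-0.513, 1.0, -0.017, 0, 0, 0]
    - [-0.513, 1.0, -0.017, 0, 0, 0]
    - [-0.513, 1.0, -0.017, 0, 0, 0]
    - [-0.513, 1.0, -0.017, 0, 0, 0]
  claw: 0.5

```text
time_s: 20.65
ee_pos: [0.5189, 0.1573, 0.1668]
orientation: [-0.031, 1.0, 0.001, -0.001]
wrist_force: [0.4, 1.3, 0.5]
opening: 0.747
grip_force: 0.0
```

Emit:
send_rows:
  motion:
    - [-0.156, 0.302, 0, 0, 0, 0]
    - [-0.156, 0.302, 0, 0, 0, 0]
    - [-0.423, 1.0, 0.33, 0, 0, 0]
    - [-0.423, 1.0, 0.33, 0, 0, 0]
    - [-0.423, 1.0, 0.33, 0, 0, 0]
    - [-0.423, 1.0, 0.33, 0, 0, 0]
    - [-0.423, 1.0, 0.33, 0, 0, 0]

```text
time_s: 21.35
ee_pos: [0.5733, 0.3044, 0.1181]
orientation: [-0.028, 1.0, -0.002, -0.001]
wrist_force: [-1.1, -1.1, -0.3]
opening: 0.75
grip_force: 0.0
```

```bash
python3 -c "
from wm import *
st(); f=grab('wrist','w6'); 
u,v=proj(f,np.array([.573,.3265,.024]),True); print(u,v)
a=f['img'].copy(); cv2.circle(a,(int(u),int(v)),2,(255,0,0),-1); cv2.imwrite('pics/w6b.png',a[60:384,60:450,::-1])
try: meas('tin',[(f,u,v)],.024,30)
except Exception as e: print(e)
plan([(.573,.3265,.012,93.25)])
"
```

```text
t 21.35 p [0.5733 0.3044 0.1181] psi 93.25 open 70.5 grip 0.0 F [-1.1 -1.1 -0.3]
280.67459801636875 199.973696505222
tin c [278.9 199.6] rect on ztop [0.5732 0.3249] size [0.0431 0.047 ] yaw 35.7
   TRI [0.5448 0.3155 0.125 ] res [0.]
row [-0.003, 0.153, 0.712, -0.004, -0.002, -0.002] x 4 -> w [0.573, 0.3265, 0.012, 93.25]
```

View pics/w6b.png

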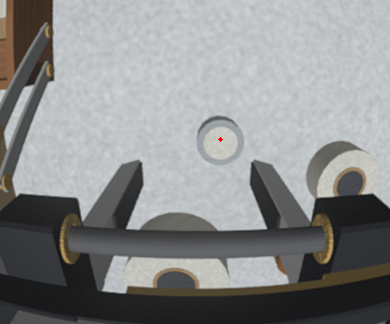

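The tin is at crop (220,140), on the projected mark. It sits right of the finger middle because 22 mm of y travel is still to go.

Emit:
send_rows:
  motion:
    - [0, 0.147, 0.1, 0, 0, 0]
    - [0, 0.147, 0.3, 0, 0, 0]
    - [0, 0.147, 0.6, 0, 0, 0]
    - [0, 0.147, 0.71, 0, 0, 0]
    - [0, 0.147, 0.71, 0, 0, 0]
    - [0, 0.147, 0.71, 0, 0, 0]

```text
time_s: 22.0
ee_pos: [0.574, 0.3284, 0.0144]
orientation: [-0.028, 1.0, 0.0, 0.001]
wrist_force: [0.2, 0.4, 0.6]
opening: 0.749
grip_force: 0.0
```

Emit:
send_rows:
  motion:
    - [0, 0, 0, 0, 0, 0]
    - [0, 0, 0, 0, 0, 0]
    - [0, 0, 0, 0, 0, 0]
    - [0, 0, 0, 0, 0, 0]
    - [0, 0, 0, 0, 0, 0]
    - [0, 0, 0, 0, 0, 0]
    - [0, 0, 0, 0, 0, 0]
  claw: -1
  newtons: 25

```text
time_s: 22.7
ee_pos: [0.5733, 0.3292, 0.0139]
orientation: [-0.029, 1.0, 0.0, 0.0]
wrist_force: [-1.5, -0.7, 5.6]
opening: 0.464
grip_force: 25.0
```

Emit:
send_rows:
  motion:
    - [0, 0, -0.3, 0, 0, 0]
    - [0, 0, -0.6, 0, 0, 0]
    - [0, 0, -0.95, 0, 0, 0]
    - [0, 0, -0.95, 0, 0, 0]
    - [0, 0, -0.95, 0, 0, 0]

```text
time_s: 23.2
ee_pos: [0.5735, 0.3296, 0.157]
orientation: [-0.029, 1.0, 0.001, 0.001]
wrist_force: [-0.2, 0.1, -0.8]
opening: 0.465
grip_force: 25.0
```

```bash
python3 -c "
from wm import *
st(); x,y=box(-.015,.047); s=plan([(x,y,.17,3.25),(x,y,.024,3.25)])"
```

```text
t 23.2 p [0.5735 0.3296 0.157 ] psi 93.3 open 43.7 grip 25.0 F [-0.2  0.1 -0.8]
row [0.519, -0.911, -0.046, 0.002, 0.001, 1.0] x 7 -> w part
row [-0.275, -1.0, -0.044, 0.001, 0.0, 0.989] x 7 -> w part
row [-0.011, -0.006, 0.0, 0.001, 0.0, 0.012] x 2 -> w [0.4339, 0.0476, 0.17, 3.25]
row [0.0, 0.0, 0.973, 0.0, 0.0, 0.0] x 4 -> w [0.4339, 0.0476, 0.024, 3.25]
```

Emit:
send_rows:
  motion:
    - [0.519, -0.911, -0.046, 0, 0, 1.0]
    - [0.519, -0.911, -0.046, 0, 0, 1.0]
    - [0.519, -0.911, -0.046, 0, 0, 1.0]
    - [0.519, -0.911, -0.046, 0, 0, 1.0]
    - [0.519, -0.911, -0.046, 0, 0, 1.0]
    - [0.519, -0.911, -0.046, 0, 0, 1.0]
    - [0.519, -0.911, -0.046, 0, 0, 1.0]

```text
time_s: 23.9
ee_pos: [0.5022, 0.1882, 0.1611]
orientation: [0.355, 0.935, -0.001, -0.001]
wrist_force: [-0.7, 0.4, -0.4]
opening: 0.463
grip_force: 25.0
```

Emit:
send_rows:
  motion:
    - [-0.275, -1.0, -0.044, 0, 0, 1.0]
    - [-0.275, -1.0, -0.044, 0, 0, 1.0]
    - [-0.275, -1.0, -0.044, 0, 0, 1.0]
    - [-0.275, -1.0, -0.044, 0, 0, 1.0]
    - [-0.275, -1.0, -0.044, 0, 0, 1.0]
    - [-0.275, -1.0, -0.044, 0, 0, 1.0]
    - [-0.275, -1.0, -0.044, 0, 0, 1.0]
    - [-0.275, -1.0, -0.044, 0, 0, 1.0]

```text
time_s: 24.7
ee_pos: [0.4341, 0.0493, 0.1687]
orientation: [0.685, 0.729, -0.0, -0.0]
wrist_force: [0.0, -0.4, -1.0]
opening: 0.467
grip_force: 25.0
```

```bash
python3 -c "
from wm import *
st(); x,y=box(-.015,.047); s=plan([(x,y,.024,3.25)]); f=grab('wrist','w7'); cv2.imwrite('pics/w7b.png',f['img'][:,:,::-1])"
```

```text
t 24.7 p [0.4341 0.0493 0.1687] psi 3.56 open 43.9 grip 25.0 F [ 0.  -0.4 -1. ]
row [-0.011, -0.001, 0.965, -0.001, 0.0, 0.007] x 4 -> w [0.4339, 0.0476, 0.024, 3.25]
```

View pics/w7b.png

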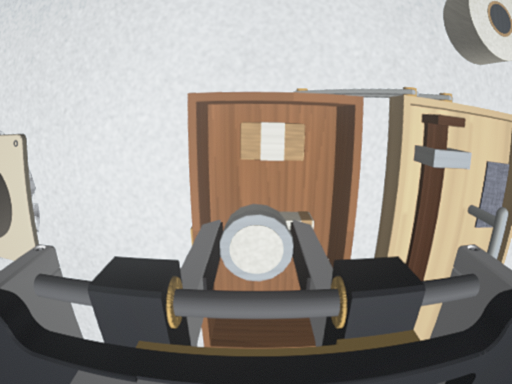

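The tin hangs level in the grip at (257,245). The soap lies at (272,141) and the tea behind the fingers near (300,218), both in the compartment. The tray is fully back.

Emit:
send_rows:
  motion:
    - [-0.01, 0, 0.3, 0, 0, 0.007]
    - [-0.01, 0, 0.6, 0, 0, 0.007]
    - [-0.01, 0, 0.9, 0, 0, 0.007]
    - [-0.01, 0, 0.965, 0, 0, 0.007]
    - [-0.01, 0, 0.965, 0, 0, 0.007]
    - [-0.01, 0, 0.965, 0, 0, 0.007]

```text
time_s: 25.35
ee_pos: [0.4344, 0.0473, 0.0239]
orientation: [0.688, 0.726, -0.0, 0.0]
wrist_force: [-1.2, -0.5, -0.5]
opening: 0.462
grip_force: 25.0
```

Emit:
send_rows:
  motion:
    - [0, 0, 0, 0, 0, 0]
    - [0, 0, 0, 0, 0, 0]
    - [0, 0, 0, 0, 0, 0]
    - [0, 0, -0.3, 0, 0, 0]
    - [0, 0, -0.6, 0, 0, 0]
    - [0, 0, -0.95, 0, 0, 0]
    - [0, 0, -1, 0, 0, 0]
    - [0, 0, -1, 0, 0, 0]
  claw: 0.1

```text
time_s: 26.15
ee_pos: [0.4355, 0.0478, 0.1761]
orientation: [0.688, 0.726, 0.002, 0.001]
wrist_force: [0.1, 0.5, -0.2]
opening: 0.55
grip_force: 0.0
```

```bash
python3 -c "
from wm import *
st(); s=plan([(.42,-.2,.23,-117.4)]);print();plan([(.46,-.28,.23,-117.4)],s)"
```

```text
t 26.15 p [0.4355 0.0478 0.1761] psi 3.04 open 51.7 grip 0.0 F [ 0.1  0.5 -0.2]
row [-0.614, -0.071, -0.135, 0.001, -0.003, 1.0] x 7 -> w part
row [-0.484, 0.385, -0.134, 0.001, -0.003, 1.0] x 7 -> w part
row [-0.048, 0.416, -0.091, 0.001, -0.001, 0.677] x 5 -> w [0.42, -0.2, 0.23, -117.4]

row [0.482, 0.351, 0.0, 0.0, 0.0, 0.0] x 3 -> w [0.46, -0.28, 0.23, -117.4]
```

Emit:
send_rows:
  motion:
    - [-0.614, -0.071, -0.135, 0, 0, 1.0]
    - [-0.614, -0.071, -0.135, 0, 0, 1.0]
    - [-0.614, -0.071, -0.135, 0, 0, 1.0]
    - [-0.614, -0.071, -0.135, 0, 0, 1.0]
    - [-0.614, -0.071, -0.135, 0, 0, 1.0]
    - [-0.614, -0.071, -0.135, 0, 0, 1.0]
    - [-0.614, -0.071, -0.135, 0, 0, 1.0]

```text
time_s: 26.85
ee_pos: [0.4275, -0.0451, 0.1934]
orientation: [0.913, 0.408, -0.001, -0.0]
wrist_force: [0.1, -0.2, 0.1]
opening: 0.55
grip_force: 0.0
```

Emit:
send_rows:
  motion:
    - [-0.484, 0.385, -0.134, 0, 0, 1.0]
    - [-0.484, 0.385, -0.134, 0, 0, 1.0]
    - [-0.484, 0.385, -0.134, 0, 0, 1.0]
    - [-0.484, 0.385, -0.134, 0, 0, 1.0]
    - [-0.484, 0.385, -0.134, 0, 0, 1.0]
    - [-0.484, 0.385, -0.134, 0, 0, 1.0]
    - [-0.484, 0.385, -0.134, 0, 0, 1.0]

```text
time_s: 27.55
ee_pos: [0.4223, -0.1377, 0.2142]
orientation: [1.0, 0.028, -0.001, 0.0]
wrist_force: [0.6, 0.1, -0.4]
opening: 0.548
grip_force: 0.0
```

Emit:
send_rows:
  motion:
    - [-0.05, 0.416, -0.09, 0, 0, 0.677]
    - [-0.05, 0.416, -0.09, 0, 0, 0.677]
    - [-0.05, 0.416, -0.09, 0, 0, 0.677]
    - [-0.05, 0.416, -0.09, 0, 0, 0.677]
    - [-0.05, 0.416, -0.09, 0, 0, 0.677]
    - [-0.05, 0.416, -0.09, 0, 0, 0.677]
    - [-0.05, 0.416, -0.09, 0, 0, 0.677]
    - [-0.05, 0.416, -0.09, 0, 0, 0.677]
  claw: 0.6

```text
time_s: 28.35
ee_pos: [0.4184, -0.2004, 0.2282]
orientation: [0.972, -0.237, 0.0, -0.0]
wrist_force: [0.3, -0.3, -0.6]
opening: 0.8
grip_force: 0.0
```

```bash
python3 -c "
from wm import *
st(); grab('wrist','w8')"
```

```text
t 28.35 p [ 0.4184 -0.2004  0.2282] psi -117.38 open 75.2 grip 0.0 F [ 0.3 -0.3 -0.6]
```

Emit:
send_rows:
  motion:
    - [0.48, 0.35, 0, 0, 0, 0]
    - [0.48, 0.35, 0, 0, 0, 0]
    - [0.48, 0.35, 0, 0, 0, 0]
    - [0.48, 0.35, 0, 0, 0, 0]
    - [0.48, 0.35, 0, 0, 0, 0]
    - [0.48, 0.35, 0, 0, 0, 0]

```text
time_s: 29.0
ee_pos: [0.4578, -0.2789, 0.228]
orientation: [0.972, -0.237, -0.0, -0.001]
wrist_force: [-0.0, 0.1, -0.3]
opening: 0.799
grip_force: 0.0
```

```bash
python3 -c "
from wm import *
st(); grab('wrist','w9')
P={'soap':(.448,-.304,.014),'tin':(.565,-.34,.012),'stick':(.527,-.447,.009)}
for t in('w8','w9'): print({k:np.round(proj(load(t),np.array(v),True)).tolist() for k,v in P.items()})
im=np.hstack([load('w8')['img'][:300],load('w9')['img'][:300]])[:,:,::-1]; cv2.imwrite('pics/w89.png',cv2.resize(im,(800,234),interpolation=cv2.INTER_AREA))"
```

```text
t 29.0 p [ 0.4578 -0.2789  0.228 ] psi -117.42 open 75.1 grip 0.0 F [-0.   0.1 -0.3]
{'soap': [316.0, 118.0], 'tin': [299.0, 28.0], 'stick': [378.0, 26.0]}
{'soap': [276.0, 171.0], 'tin': [260.0, 79.0], 'stick': [344.0, 71.0]}
```

View pics/w89.png

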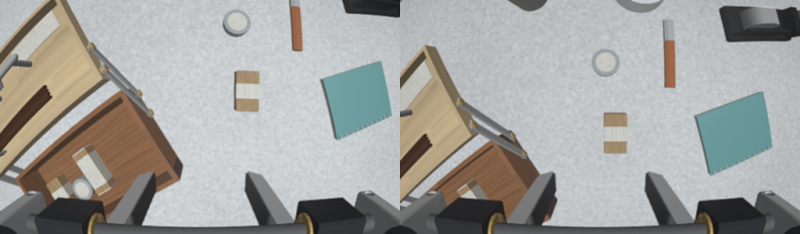

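The two views show soap, tin and stick. In full-frame pixels they are at (316,116), (302,28) and (378,25) in the first view, and (275,170), (262,80) and (344,68) in the second. Tea, tin and soap lie inside the box at lower left.

Run:
```python
from wm import *
a,b=load('w8'),load('w9')
for n,v,z,w in [("soap",[(a,316,118),(b,276,171)],.028,38),("tin",[(a,302,28),(b,262,80)],.024,30),("stick",[(b,344,69)],.009,60)]:
    try: meas(n,v,z,w)
    except Exception as e: print(n,e)
t=load('top3')
print(proj(t,np.array([.527,-.447,.009])))
# stick orange part ends by colour in top & wrist
for nm,f,fish,(u,v) in [("top",t,False,(386,212)),("w9",b,True,(344,69))]:
    hsv=cv2.cvtColor(f["img"],cv2.COLOR_RGB2HSV); m=((hsv[...,0]<18)&(hsv[...,1]>120)).astype(np.uint8)
    mm=np.zeros_like(m); mm[max(0,v-60):v+60,u-50:u+50]=m[max(0,v-60):v+60,u-50:u+50]
    c=max(cv2.findContours(mm,cv2.RETR_EXTERNAL,cv2.CHAIN_APPROX_NONE)[0],key=cv2.contourArea).reshape(-1,2)
    g=np.array([onz(f,*q,.009,fish)[:2] for q in c],np.float32); r=cv2.minAreaRect(g); print(nm,"amber",np.round(r[0],4),np.round(r[1],3),r[2], "px",c.mean(0).round(1))
```

```text
soap c [315.5 116.5] rect on ztop [ 0.4512 -0.3016] size [0.0422 0.0674] yaw 153.0
soap c [275. 188.] rect on ztop [ 0.4315 -0.2932] size [0.0212 0.0389] yaw 62.7
   TRI [ 0.452  -0.2935  0.0909] res [0.0057 0.0057]
tin c [302.  30.] rect on ztop [ 0.5592 -0.3393] size [0.0442 0.0491] yaw 126.7
tin c [262.5  80. ] rect on ztop [ 0.561  -0.3419] size [0.0438 0.0438] yaw 106.9
   TRI [ 0.5622 -0.3431  0.0087] res [0.0003 0.0003]
stick c [344.3  68.5] rect on ztop [ 0.5313 -0.4497] size [0.022  0.1218] yaw 153.7
   TRI [ 0.5233 -0.3232  0.3704] res [0.]
(np.float64(385.78481299688735), np.float64(212.1953785206375))
top amber [ 0.5124 -0.4417] [0.016 0.083] 64.04010772705078 px [384.2 217. ]
w9 amber [ 0.5143 -0.4418] [0.017 0.081] 64.11151123046875 px [345.   81.5]
```

```bash
python3 -c "
from wm import *
x,y=box(0,-.097); s=plan([(.450,-.303,.10,-117),(.450,-.303,.012,-117),(.450,-.303,.15,-117),(x,y,.15,-86.75),(x,y,.024,-86.75)])"
```

```text
row [0.027, 0.167, 0.854, -0.001, 0.001, -0.009] x 4 -> w [0.45, -0.303, 0.1, -117.0]
row [0.0, 0.0, 0.587, 0.0, 0.0, 0.0] x 3 -> w [0.45, -0.303, 0.012, -117.0]
row [0.0, 0.0, -0.92, 0.0, 0.0, 0.0] x 4 -> w [0.45, -0.303, 0.15, -117.0]
row [-0.468, -1.0, 0.0, 0.0, 0.0, -0.536] x 5 -> w part
row [-0.004, -0.281, 0.0, 0.0, 0.0, -0.136] x 2 -> w [0.457, -0.0953, 0.15, -86.75]
row [-0.001, 0.0, 0.84, 0.0, 0.0, 0.0] x 4 -> w [0.457, -0.0953, 0.024, -86.75]
```

Emit:
send_rows:
  motion:
    - [0.027, 0.167, 0.3, 0, 0, -0.009]
    - [0.027, 0.167, 0.854, 0, 0, -0.009]
    - [0.027, 0.167, 0.854, 0, 0, -0.009]
    - [0.027, 0.167, 0.854, 0, 0, -0.009]
    - [0.027, 0.167, 0.854, 0, 0, -0.009]
    - [0.027, 0.167, 0.854, 0, 0, -0.009]

```text
time_s: 29.65
ee_pos: [0.4511, -0.3053, 0.1021]
orientation: [0.972, -0.234, 0.001, 0.001]
wrist_force: [-0.0, -0.5, 0.0]
opening: 0.8
grip_force: 0.0
```

Emit:
send_rows:
  motion:
    - [0, 0, 0.3, 0, 0, 0]
    - [0, 0, 0.587, 0, 0, 0]
    - [0, 0, 0.587, 0, 0, 0]
    - [0, 0, 0.587, 0, 0, 0]
    - [0, 0, 0.587, 0, 0, 0]

```text
time_s: 30.15
ee_pos: [0.451, -0.3054, 0.0143]
orientation: [0.972, -0.234, 0.001, 0.001]
wrist_force: [0.5, -0.3, 0.7]
opening: 0.802
grip_force: 0.0
```

Emit:
send_rows:
  motion:
    - [0, 0, 0, 0, 0, 0]
    - [0, 0, 0, 0, 0, 0]
    - [0, 0, 0, 0, 0, 0]
    - [0, 0, 0, 0, 0, 0]
    - [0, 0, 0, 0, 0, 0]
    - [0, 0, 0, 0, 0, 0]
    - [0, 0, 0, 0, 0, 0]
  claw: -1
  newtons: 25

```text
time_s: 30.85
ee_pos: [0.4501, -0.3043, 0.012]
orientation: [0.972, -0.234, -0.0, -0.0]
wrist_force: [-0.1, 1.4, 2.0]
opening: 0.401
grip_force: 25.0
```

Emit:
send_rows:
  motion:
    - [0, 0, -0.3, 0, 0, 0]
    - [0, 0, -0.6, 0, 0, 0]
    - [0, 0, -0.92, 0, 0, 0]
    - [0, 0, -0.92, 0, 0, 0]
    - [0, 0, -0.92, 0, 0, 0]

```text
time_s: 31.35
ee_pos: [0.4505, -0.3044, 0.1504]
orientation: [0.972, -0.234, 0.001, -0.0]
wrist_force: [-0.2, 0.4, -0.4]
opening: 0.402
grip_force: 25.0
```

```bash
python3 -c "
from wm import *
st();x,y=box(0,-.097); s=plan([(x,y,.15,-86.75),(x,y,.024,-86.75)])"
```

```text
t 31.35 p [ 0.4505 -0.3044  0.1504] psi -117.05 open 37.8 grip 25.0 F [-0.2  0.4 -0.4]
row [-0.472, -1.0, 0.002, 0.0, -0.002, -0.534] x 5 -> w part
row [-0.006, -0.288, 0.001, 0.0, 0.0, -0.139] x 2 -> w [0.457, -0.0953, 0.15, -86.75]
row [0.0, 0.0, 0.84, 0.0, 0.0, 0.0] x 4 -> w [0.457, -0.0953, 0.024, -86.75]
```

Emit:
send_rows:
  motion:
    - [-0.472, -1.0, 0, 0, 0, -0.534]
    - [-0.472, -1.0, 0, 0, 0, -0.534]
    - [-0.472, -1.0, 0, 0, 0, -0.534]
    - [-0.472, -1.0, 0, 0, 0, -0.534]
    - [-0.472, -1.0, 0, 0, 0, -0.534]
    - [-0.472, -1.0, 0, 0, 0, -0.534]

```text
time_s: 31.95
ee_pos: [0.4547, -0.1389, 0.1491]
orientation: [1.0, -0.027, -0.001, 0.0]
wrist_force: [-0.3, -0.5, -1.4]
opening: 0.4
grip_force: 25.0
```

Emit:
send_rows:
  motion:
    - [-0.006, -0.288, 0, 0, 0, -0.139]
    - [-0.006, -0.288, 0, 0, 0, -0.139]
    - [-0.006, -0.288, 0, 0, 0, -0.139]
    - [-0.006, -0.288, 0.3, 0, 0, -0.139]
    - [-0.006, -0.288, 0.6, 0, 0, -0.139]
    - [-0.006, -0.288, 0.84, 0, 0, -0.139]
    - [-0.006, -0.288, 0.84, 0, 0, -0.139]
    - [-0.006, -0.288, 0.84, 0, 0, -0.139]

```text
time_s: 32.75
ee_pos: [0.4563, -0.0977, 0.0242]
orientation: [1.0, 0.026, -0.0, 0.0]
wrist_force: [-0.8, 0.2, -0.6]
opening: 0.404
grip_force: 25.0
```

```bash
python3 -c "
from wm import *
st();x,y=box(0,-.097);print(x,y); s=plan([(x,y,.17,-86.75),(.561,-.3415,.12,-86.75),(.561,-.3415,.012,-86.75)])"
```

```text
t 32.75 p [ 0.4563 -0.0977  0.0242] psi -87.01 open 38.0 grip 25.0 F [-0.8  0.2 -0.6]
0.4569992003936476 -0.09534399204406284
row [0.005, -0.015, -0.972, 0.001, 0.001, -0.006] x 4 -> w [0.457, -0.0953, 0.17, -86.75]
row [0.357, 1.0, 0.199, 0.0, 0.0, 0.0] x 5 -> w part
row [0.242, 0.678, 0.135, 0.0, 0.0, 0.0] x 4 -> w [0.561, -0.3415, 0.12, -86.75]
row [0.0, 0.0, 0.72, 0.0, 0.0, 0.0] x 4 -> w [0.561, -0.3415, 0.012, -86.75]
```

Emit:
send_rows:
  motion:
    - [0, 0, 0, 0, 0, 0]
    - [0, 0, 0, 0, 0, 0]
    - [0, 0, 0, 0, 0, 0]
    - [0, 0, -0.3, 0, 0, 0]
    - [0, 0, -0.6, 0, 0, 0]
    - [0, 0, -0.97, 0, 0, 0]
    - [0, 0, -0.97, 0, 0, 0]
    - [0, 0, -0.97, 0, 0, 0]
  claw: -0.06

```text
time_s: 33.55
ee_pos: [0.4578, -0.0951, 0.1712]
orientation: [1.0, 0.029, 0.002, -0.0]
wrist_force: [0.4, 0.3, 0.2]
opening: 0.472
grip_force: 0.0
```

Emit:
send_rows:
  motion:
    - [0.357, 1.0, 0.1, 0, 0, 0]
    - [0.357, 1.0, 0.1, 0, 0, 0]
    - [0.357, 1.0, 0.1, 0, 0, 0]
    - [0.357, 1.0, 0.1, 0, 0, 0]
    - [0.357, 1.0, 0.1, 0, 0, 0]

```text
time_s: 34.05
ee_pos: [0.5174, -0.2437, 0.1528]
orientation: [1.0, 0.026, -0.001, -0.0]
wrist_force: [0.6, 0.1, -1.1]
opening: 0.463
grip_force: 0.0
```

Emit:
send_rows:
  motion:
    - [0.242, 0.68, 0.235, 0, 0, 0]
    - [0.242, 0.68, 0.235, 0, 0, 0]
    - [0.242, 0.68, 0.235, 0, 0, 0]
    - [0.242, 0.68, 0.235, 0, 0, 0]
    - [0.242, 0.68, 0.235, 0, 0, 0]
    - [0.242, 0.68, 0.235, 0, 0, 0]
  claw: 0.5

```text
time_s: 34.65
ee_pos: [0.5607, -0.3392, 0.1195]
orientation: [1.0, 0.029, 0.0, -0.001]
wrist_force: [0.4, -0.6, 0.2]
opening: 0.75
grip_force: 0.0
```

```bash
python3 -c "
from wm import *
st(); f=grab('wrist','w10'); 
u,v=proj(f,np.array([.561,-.3415,.024]),True); print(u,v)
try: meas('tin',[(f,u,v)],.024,30)
except Exception as e: print(e)
plan([(.561,-.3415,.012,-86.75)])"
```

```text
t 34.65 p [ 0.5607 -0.3392  0.1195] psi -86.69 open 70.5 grip 0.0 F [ 0.4 -0.6  0.2]
258.46935314021044 196.76178550858302
tin c [259.5 193. ] rect on ztop [ 0.5642 -0.3423] size [0.0438 0.046 ] yaw 3.3
   TRI [ 0.6314 -0.3359  0.2812] res [0.]
row [0.0, 0.014, 0.718, -0.002, -0.001, 0.001] x 4 -> w [0.561, -0.3415, 0.012, -86.75]
```

Tin still in place (0.563, -0.342). Descend and grip.

Emit:
send_rows:
  motion:
    - [0.013, 0.014, 0.3, 0, 0, 0]
    - [0.013, 0.014, 0.6, 0, 0, 0]
    - [0.013, 0.014, 0.718, 0, 0, 0]
    - [0.013, 0.014, 0.718, 0, 0, 0]
    - [0.013, 0.014, 0.718, 0, 0, 0]
    - [0.013, 0.014, 0.718, 0, 0, 0]

```text
time_s: 35.3
ee_pos: [0.5633, -0.3443, 0.0129]
orientation: [1.0, 0.028, 0.001, 0.001]
wrist_force: [0.3, -0.6, 0.3]
opening: 0.748
grip_force: 0.0
```

Emit:
send_rows:
  motion:
    - [0, 0, 0, 0, 0, 0]
    - [0, 0, 0, 0, 0, 0]
    - [0, 0, 0, 0, 0, 0]
    - [0, 0, 0, 0, 0, 0]
    - [0, 0, 0, 0, 0, 0]
    - [0, 0, 0, 0, 0, 0]
    - [0, 0, 0, 0, 0, 0]
  claw: -1
  newtons: 25

```text
time_s: 36.0
ee_pos: [0.5627, -0.3439, 0.0117]
orientation: [1.0, 0.028, 0.0, -0.0]
wrist_force: [0.6, 0.9, 3.0]
opening: 0.461
grip_force: 25.0
```

Emit:
send_rows:
  motion:
    - [0, 0, -0.3, 0, 0, 0]
    - [0, 0, -0.6, 0, 0, 0]
    - [0, 0, -0.98, 0, 0, 0]
    - [0, 0, -0.98, 0, 0, 0]
    - [0, 0, -0.98, 0, 0, 0]

```text
time_s: 36.5
ee_pos: [0.5633, -0.3448, 0.1601]
orientation: [1.0, 0.028, 0.001, 0.001]
wrist_force: [0.3, -0.2, -1.1]
opening: 0.463
grip_force: 25.0
```

```bash
python3 -c "
from wm import *
st(); x,y=box(-.015,-.047); s=plan([(x,y,.17,3.25),(x,y,.024,3.25)])"
```

```text
t 36.5 p [ 0.5633 -0.3448  0.1601] psi -86.79 open 43.5 grip 25.0 F [ 0.3 -0.2 -1.1]
row [-0.351, -1.0, -0.035, 0.002, 0.0, -0.984] x 7 -> w part
row [0.453, -0.977, -0.034, 0.003, -0.001, -1.0] x 7 -> w part
row [0.017, -0.006, -0.001, 0.0, 0.0, -0.017] x 2 -> w [0.4392, -0.0463, 0.17, 3.25]
row [0.0, 0.0, 0.974, 0.0, 0.0, 0.0] x 4 -> w [0.4392, -0.0463, 0.024, 3.25]
```

Emit:
send_rows:
  motion:
    - [-0.351, -1.0, -0.035, 0, 0, -0.984]
    - [-0.351, -1.0, -0.035, 0, 0, -0.984]
    - [-0.351, -1.0, -0.035, 0, 0, -0.984]
    - [-0.351, -1.0, -0.035, 0, 0, -0.984]
    - [-0.351, -1.0, -0.035, 0, 0, -0.984]
    - [-0.351, -1.0, -0.035, 0, 0, -0.984]
    - [-0.351, -1.0, -0.035, 0, 0, -0.984]

```text
time_s: 37.2
ee_pos: [0.5009, -0.1971, 0.1626]
orientation: [0.916, 0.401, -0.001, -0.001]
wrist_force: [0.7, 0.3, -1.7]
opening: 0.464
grip_force: 25.0
```

Emit:
send_rows:
  motion:
    - [0.46, -0.98, -0.034, 0, 0, -1.0]
    - [0.46, -0.98, -0.034, 0, 0, -1.0]
    - [0.46, -0.98, -0.034, 0, 0, -1.0]
    - [0.46, -0.98, -0.034, 0, 0, -1.0]
    - [0.46, -0.98, -0.034, 0, 0, -1.0]
    - [0.46, -0.98, -0.034, 0, 0, -1.0]
    - [0.46, -0.98, -0.034, 0, 0, -1.0]
    - [0.46, -0.98, -0.034, 0, 0, -1.0]

```text
time_s: 38.0
ee_pos: [0.4399, -0.0479, 0.1686]
orientation: [0.693, 0.721, -0.0, -0.0]
wrist_force: [0.1, 0.1, -0.7]
opening: 0.464
grip_force: 25.0
```

```bash
python3 -c "
from wm import *
st(); x,y=box(-.015,-.047); s=plan([(x,y,.024,3.25)])"
```

```text
t 38.0 p [ 0.4399 -0.0479  0.1686] psi 2.19 open 43.6 grip 25.0 F [ 0.1  0.1 -0.7]
row [0.012, -0.004, 0.964, -0.001, 0.001, -0.023] x 4 -> w [0.4392, -0.0463, 0.024, 3.25]
```

Emit:
send_rows:
  motion:
    - [0.01, 0, 0.3, 0, 0, -0.02]
    - [0.01, 0, 0.6, 0, 0, -0.02]
    - [0.01, 0, 0.9, 0, 0, -0.02]
    - [0.01, 0, 0.964, 0, 0, -0.02]
    - [0.01, 0, 0.964, 0, 0, -0.02]
    - [0.01, 0, 0.964, 0, 0, -0.02]

```text
time_s: 38.6
ee_pos: [0.4407, -0.0462, 0.0254]
orientation: [0.686, 0.727, 0.0, 0.001]
wrist_force: [-0.4, 0.1, -0.2]
opening: 0.461
grip_force: 25.0
```

Emit:
send_rows:
  motion:
    - [0, 0, 0, 0, 0, 0]
    - [0, 0, 0, 0, 0, 0]
    - [0, 0, 0, 0, 0, 0]
    - [0, 0, -0.3, 0, 0, 0]
    - [0, 0, -0.6, 0, 0, 0]
    - [0, 0, -0.95, 0, 0, 0]
    - [0, 0, -1, 0, 0, 0]
    - [0, 0, -1, 0, 0, 0]
  claw: 0.1

```text
time_s: 39.4
ee_pos: [0.4412, -0.0451, 0.1762]
orientation: [0.686, 0.728, 0.002, 0.002]
wrist_force: [0.1, -0.2, -0.4]
opening: 0.549
grip_force: 0.0
```

```bash
python3 -c "
from wm import *
st(); s=plan([(.5,-.1,.23,3.25)])
"
```

```text
t 39.4 p [ 0.4412 -0.0451  0.1762] psi 3.44 open 51.6 grip 0.0 F [ 0.1 -0.2 -0.4]
row [-0.388, 0.371, -0.357, 0.006, -0.001, 0.004] x 3 -> w [0.5, -0.1, 0.23, 3.25]
```

Emit:
send_rows:
  motion:
    - [-0.6, 0.37, -0.5, 0, 0, 0]
    - [-0.6, 0.37, -0.5, 0, 0, 0]
    - [-0.6, 0.37, -0.5, 0, 0, 0]
    - [-0.6, 0.37, -0.5, 0, 0, 0]
    - [-0.6, 0.37, -0.5, 0, 0, 0]

```text
time_s: 39.9
ee_pos: [0.4992, -0.1315, 0.2474]
orientation: [0.686, 0.727, -0.001, -0.002]
wrist_force: [-0.6, 0.9, 0.1]
opening: 0.552
grip_force: 0.0
```

```bash
python3 -c "
from wm import *
st(); f=grab('wrist','w11'); g=grab('scene','sc1')
a=cv2.resize(f['img'][:330,100:420],(400,412)); b=cv2.resize(g['img'][60:300,60:440],(400,253)); b=np.vstack([b,np.zeros((159,400,3),np.uint8)])
cv2.imwrite('pics/chk.png',np.hstack([a,b])[:,:,::-1])
plan([(.653,.0132,.22,3.3),(.653,.0132,.139,3.3)])"
```

```text
t 39.9 p [ 0.4992 -0.1315  0.2474] psi 3.35 open 51.9 grip 0.0 F [-0.6  0.9  0.1]
row [0.824, 1.0, 0.165, -0.005, -0.003, 0.003] x 5 -> w part
row [0.07, 0.084, 0.014, 0.0, 0.0, 0.0] x 2 -> w [0.653, 0.0132, 0.22, 3.3]
row [0.0, 0.0, 0.54, 0.0, 0.0, 0.0] x 3 -> w [0.653, 0.0132, 0.139, 3.3]
```

View pics/chk.png

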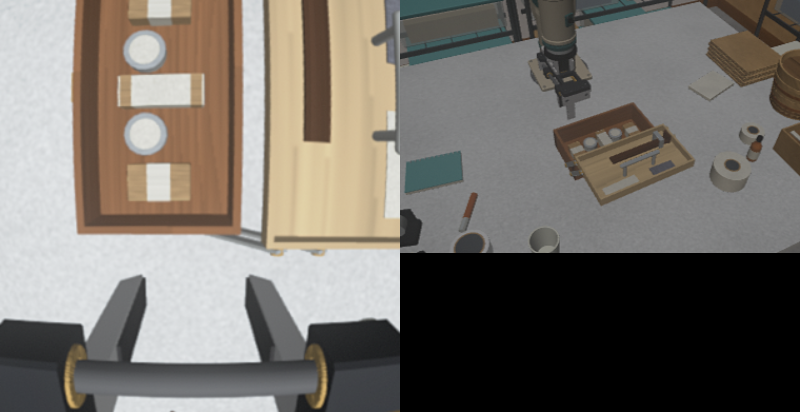

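All five items lie flat in the compartment in the wrist view: soap (160,10), tin (144,50), tea (160,90), tin (144,133) and soap (158,182). Now I bring the tray back down.

Emit:
send_rows:
  motion:
    - [0.824, 1.0, 0.165, 0, 0, 0]
    - [0.824, 1.0, 0.165, 0, 0, 0]
    - [0.824, 1.0, 0.165, 0, 0, 0]
    - [0.824, 1.0, 0.165, 0, 0, 0]
    - [0.824, 1.0, 0.165, 0, 0, 0]
    - [0.824, 1.0, 0.165, 0, 0, 0]
    - [0.824, 1.0, 0.165, 0, 0, 0]
  claw: -0.1

```text
time_s: 40.7
ee_pos: [0.6413, -0.0007, 0.2239]
orientation: [0.686, 0.727, -0.001, -0.001]
wrist_force: [-0.2, -0.2, -0.9]
opening: 0.449
grip_force: 0.0
```

```bash
python3 -c "
from wm import *
st(); s=plan([(.654,.0132,.22,3.3)]); plan([(.654,.0132,.139,3.3)],s)"
```

```text
t 40.7 p [ 0.6413 -0.0007  0.2239] psi 3.32 open 42.2 grip 0.0 F [-0.2 -0.2 -0.9]
row [0.088, 0.09, 0.026, -0.003, 0.001, 0.0] x 2 -> w [0.654, 0.0132, 0.22, 3.3]
row [0.0, 0.0, 0.54, 0.0, 0.0, 0.0] x 3 -> w [0.654, 0.0132, 0.139, 3.3]
```

Emit:
send_rows:
  motion:
    - [0.088, 0.09, 0, 0, 0, 0]
    - [0.088, 0.09, 0, 0, 0, 0]
    - [0.088, 0.09, 0.3, 0, 0, 0]
    - [0.088, 0.09, 0.56, 0, 0, 0]
    - [0.088, 0.09, 0.56, 0, 0, 0]
    - [0.088, 0.09, 0.56, 0, 0, 0]

```text
time_s: 41.3
ee_pos: [0.6551, 0.0129, 0.1412]
orientation: [0.686, 0.727, -0.0, -0.0]
wrist_force: [0.0, 0.3, 0.9]
opening: 0.451
grip_force: 0.0
```

Emit:
send_rows:
  motion:
    - [0, 0, 0, 0, 0, 0]
    - [0, 0, 0, 0, 0, 0]
    - [0, 0, 0, 0, 0, 0]
    - [0, 0, 0, 0, 0, 0]
    - [0, 0, 0, 0, 0, 0]
    - [0, 0, 0, 0, 0, 0]
  claw: -1
  newtons: 40

```text
time_s: 41.9
ee_pos: [0.6546, 0.014, 0.1413]
orientation: [0.686, 0.728, -0.001, -0.001]
wrist_force: [-4.3, -0.2, 5.0]
opening: 0.115
grip_force: 40.0
```

```bash
python3 -c "
from wm import *
st()"
```

```text
t 41.9 p [0.6546 0.014  0.1413] psi 3.38 open 10.8 grip 40.0 F [-4.3 -0.2  5. ]
```

Emit:
send_rows:
  motion:
    - [0, -0.102, -0.073, 0, 0, 0]
    - [0, -0.21, -0.127, 0, 0, 0]
    - [0, -0.324, -0.164, 0, 0, 0]
    - [0, -0.442, -0.184, 0, 0, 0]
    - [0, -0.562, -0.185, 0, 0, 0]
    - [0, -0.681, -0.169, 0, 0, 0]
    - [0, -0.796, -0.136, 0, 0, 0]

```text
time_s: 42.6
ee_pos: [0.5396, 0.0075, 0.1632]
orientation: [0.686, 0.728, 0.003, 0.003]
wrist_force: [2.6, 2.1, 5.1]
opening: 0.117
grip_force: 40.0
```

Emit:
send_rows:
  motion:
    - [0, -0.108, 0.051, 0, 0, 0]
    - [0, -0.208, 0.117, 0, 0, 0]
    - [0, -0.297, 0.198, 0, 0, 0]
    - [0, -0.373, 0.29, 0, 0, 0]
    - [0, -0.378, 0.3, 0, 0, 0]
    - [0, -0.378, 0.3, 0, 0, 0]

```text
time_s: 43.2
ee_pos: [0.4793, 0.0038, 0.1171]
orientation: [0.686, 0.727, 0.0, -0.001]
wrist_force: [-3.7, 0.6, 11.4]
opening: 0.114
grip_force: 40.0
```

```bash
python3 -c "
from wm import *
st()"
```

```text
t 43.2 p [0.4793 0.0038 0.1171] psi 3.35 open 10.7 grip 40.0 F [-3.7  0.6 11.4]
```

Emit:
send_rows:
  motion:
    - [0, 0, 0, 0, 0, 0]
    - [0, 0, 0, 0, 0, 0]
    - [0, 0, 0, 0, 0, 0]
    - [0, 0, 0, 0, 0, 0]
    - [0, 0, -0.3, 0, 0, 0]
    - [0, 0, -0.6, 0, 0, 0]
    - [0, 0, -0.7, 0, 0, 0]
    - [0, 0, -0.7, 0, 0, 0]
  claw: -0.1

```text
time_s: 44.0
ee_pos: [0.4816, 0.0037, 0.223]
orientation: [0.686, 0.728, 0.002, 0.002]
wrist_force: [-0.3, -0.8, -0.2]
opening: 0.449
grip_force: 0.0
```

```bash
python3 -c "
from wm import *
st(); w=grab('wrist','w12'); t=grab('top','top4')
w1=load('w1'); t0=load('top0')
print('loop top w1',onz(w1,191,94,.114,True),'stop-ish w1',onz(w1,195,67,.098,True),'cradle near end')
cv2.imwrite('pics/w12b.png',cv2.resize(w['img'][20:300,100:360],(780,840))[:600,:,::-1])
s=plan([(.530,-.449,.2,64),(.530,-.449,.1,64)])"
```

```text
t 44.0 p [0.4816 0.0037 0.223 ] psi 3.41 open 42.2 grip 0.0 F [-0.3 -0.8 -0.2]
loop top w1 [0.41435109 0.09754851 0.114     ] stop-ish w1 [0.41296176 0.12426691 0.098     ] cradle near end
row [-1.0, 0.052, 0.044, 0.0, 0.0, -0.444] x 5 -> w part
row [-1.0, -0.306, 0.046, 0.0, 0.0, -0.463] x 5 -> w part
row [-0.783, -0.61, 0.045, 0.0, -0.001, -0.439] x 4 -> w [0.53, -0.449, 0.2, 64.0]
row [0.0, 0.001, 0.666, 0.0, 0.0, 0.0] x 3 -> w [0.53, -0.449, 0.1, 64.0]
```

View pics/w12b.png

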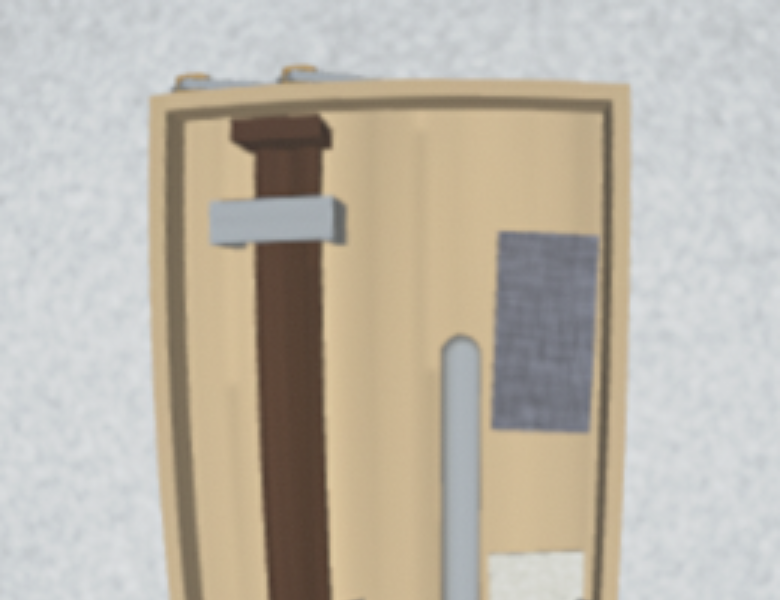

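The tray is fully down and empty. In the crop the loop's top face centre is at (272,221), the stop's front face at (290,140), and the cradle midline runs from (290,300) to (296,550).

```bash
python3 -c "
from wm import *
w=load('w12'); t=load('top4')
q=lambda x,y:(100+x/3-.33,20+y/3-.33)
print('loop',onz(w,*q(272,221),.114,True)); print('loop sides',onz(w,*q(210,221),.114,True),onz(w,*q(335,221),.114,True))
print('tri loop',tri([ray(w,*q(272,221),True),ray(t,180+163/6.4-.42,180+343/6.4-.42)]))
print('stop face top/bot',onz(w,*q(283,132),.105,True),onz(w,*q(288,147),.091,True))
a=onz(w,*q(290,300),.091,True);b=onz(w,*q(296,550),.091,True);print('mid',a,b,np.degrees(np.arctan2(-(a-b)[0],(a-b)[1])))
c=onz(w,*q(460,345),.127,True);d=onz(w,*q(460,590),.127,True);print('bar',c,d,np.degrees(np.arctan2(-(c-d)[0],(c-d)[1])))
"
```

```text
loop [0.41403568 0.09740031 0.114     ]
loop sides [0.39364317 0.0973477  0.114     ] [0.43413122 0.09776005 0.114     ]
tri loop (array([0.41197038, 0.09753555, 0.10401439]), [np.float64(0.0006076235147616379), np.float64(0.0006076235147616396)])
stop face top/bot [0.41393998 0.12778361 0.105     ] [0.41302597 0.124946   0.091     ]
mid [0.41650169 0.07199745 0.091     ] [ 0.42061832 -0.01631471  0.091     ] 2.668882959331606
bar [0.47525532 0.06124838 0.127     ] [ 0.47960975 -0.01530144  0.127     ] 3.255681515083944
```

Emit:
send_rows:
  motion:
    - [-1.0, 0.05, 0.044, 0, 0, -0.444]
    - [-1.0, 0.05, 0.044, 0, 0, -0.444]
    - [-1.0, 0.05, 0.044, 0, 0, -0.444]
    - [-1.0, 0.05, 0.044, 0, 0, -0.444]
    - [-1.0, 0.05, 0.044, 0, 0, -0.444]

```text
time_s: 44.6
ee_pos: [0.4948, -0.147, 0.2126]
orientation: [0.551, 0.834, -0.001, -0.002]
wrist_force: [0.9, 0.3, 0.7]
opening: 0.448
grip_force: 0.0
```

Emit:
send_rows:
  motion:
    - [-1.0, -0.306, 0.046, 0, 0, -0.463]
    - [-1.0, -0.306, 0.046, 0, 0, -0.463]
    - [-1.0, -0.306, 0.046, 0, 0, -0.463]
    - [-1.0, -0.306, 0.046, 0, 0, -0.463]
    - [-1.0, -0.306, 0.046, 0, 0, -0.463]

```text
time_s: 45.1
ee_pos: [0.5132, -0.3008, 0.206]
orientation: [0.39, 0.921, 0.0, -0.001]
wrist_force: [0.1, 0.7, -0.3]
opening: 0.448
grip_force: 0.0
```

Emit:
send_rows:
  motion:
    - [-0.783, -0.61, 0.3, 0, 0, -0.439]
    - [-0.783, -0.61, 0.3, 0, 0, -0.439]
    - [-0.783, -0.61, 0.3, 0, 0, -0.439]
    - [-0.783, -0.61, 0.7, 0, 0, -0.439]
    - [-0.783, -0.61, 0.7, 0, 0, -0.439]
    - [-0.783, -0.61, 0.7, 0, 0, -0.439]
    - [-0.783, -0.61, 0.7, 0, 0, -0.439]
    - [-0.783, -0.61, 0.7, 0, 0, -0.439]

```text
time_s: 45.9
ee_pos: [0.532, -0.4484, 0.1049]
orientation: [0.224, 0.975, -0.0, 0.002]
wrist_force: [0.3, 0.3, 0.2]
opening: 0.447
grip_force: 0.0
```

```bash
python3 -c "
from wm import *
st(); f=grab('wrist','w13'); u,v=proj(f,np.array([.53,-.449,.009]),True); print(u,v)
meas('stick',[(f,u,v)],.012,70); plan([(.530,-.449,.013,64)])
cv2.imwrite('pics/w13b.png',f['img'][60:384,60:450,::-1])"
```

```text
t 45.9 p [ 0.532  -0.4484  0.1049] psi 64.09 open 42.0 grip 0.0 F [0.3 0.3 0.2]
255.34490052568782 195.93321157992997
stick c [255.5 194.5] rect on ztop [ 0.5312 -0.4497] size [0.0189 0.1229] yaw 153.6
   TRI [ 0.4828 -0.4253  0.2   ] res [0.]
row [0.012, -0.006, 0.613, 0.0, 0.004, 0.001] x 3 -> w [0.53, -0.449, 0.013, 64.0]
```

View pics/w13b.png

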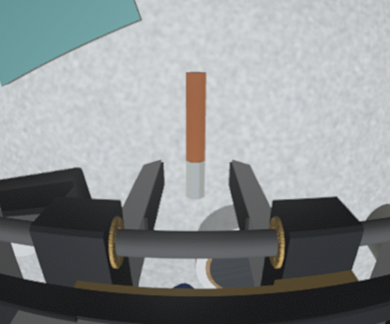

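The stick lies upright in the crop at (196,135), between the tips (160 and 232), and its measured length is 122 mm. Going down to grip it at its middle.

Emit:
send_rows:
  motion:
    - [0.008, -0.01, 0.3, 0, 0, 0]
    - [0.008, -0.01, 0.613, 0, 0, 0]
    - [0.008, -0.01, 0.613, 0, 0, 0]
    - [0.008, -0.01, 0.613, 0, 0, 0]
    - [0.008, -0.01, 0.613, 0, 0, 0]
    - [0.008, -0.01, 0.613, 0, 0, 0]

```text
time_s: 46.55
ee_pos: [0.5287, -0.4503, 0.0116]
orientation: [0.225, 0.974, -0.0, 0.001]
wrist_force: [-0.7, 0.1, 0.8]
opening: 0.447
grip_force: 0.0
```

Emit:
send_rows:
  motion:
    - [0, 0, 0, 0, 0, 0]
    - [0, 0, 0, 0, 0, 0]
    - [0, 0, 0, 0, 0, 0]
    - [0, 0, 0, 0, 0, 0]
    - [0, 0, 0, 0, 0, 0]
    - [0, 0, 0, 0, 0, 0]
  claw: -1
  newtons: 20

```text
time_s: 47.15
ee_pos: [0.5282, -0.4502, 0.0106]
orientation: [0.225, 0.974, 0.0, -0.0]
wrist_force: [0.3, -0.4, 1.7]
opening: 0.19
grip_force: 20.0
```

```bash
python3 -c "
from wm import *
st()"
```

```text
t 47.15 p [ 0.5282 -0.4502  0.0106] psi 63.96 open 17.9 grip 20.0 F [ 0.3 -0.4  1.7]
```

Emit:
send_rows:
  motion:
    - [0, 0, -0.3, 0, 0, 0]
    - [0, 0, -0.6, 0, 0, 0]
    - [0, 0, -0.95, 0, 0, 0]
    - [0, 0, -1, 0, 0, 0]
    - [0, 0, -1, 0, 0, 0]

```text
time_s: 47.65
ee_pos: [0.5292, -0.4514, 0.1629]
orientation: [0.225, 0.974, -0.001, 0.002]
wrist_force: [-0.0, -0.3, -0.1]
opening: 0.189
grip_force: 20.0
```

```bash
python3 -c "
from wm import *
st(); s=plan([(.4186,.0208,.17,3.25)]); plan([(.4186,.0208,.1015,3.25)],s)"
```

```text
t 47.65 p [ 0.5292 -0.4514  0.1629] psi 63.95 open 17.7 grip 20.0 F [-0.  -0.3 -0.1]
row [0.816, 1.0, -0.024, 0.001, 0.002, 0.539] x 5 -> w part
row [1.0, 0.499, -0.019, 0.001, 0.002, 0.466] x 5 -> w part
row [0.821, 0.08, -0.014, 0.0, 0.002, 0.344] x 4 -> w [0.4186, 0.0208, 0.17, 3.25]
row [0.0, 0.0, 0.457, 0.0, 0.0, 0.0] x 3 -> w [0.4186, 0.0208, 0.1015, 3.25]
```

Emit:
send_rows:
  motion:
    - [0.816, 1.0, -0.1, 0, 0, 0.539]
    - [0.816, 1.0, -0.1, 0, 0, 0.539]
    - [0.816, 1.0, -0.1, 0, 0, 0.539]
    - [0.816, 1.0, -0.1, 0, 0, 0.539]
    - [0.816, 1.0, -0.1, 0, 0, 0.539]
    - [0.816, 1.0, -0.1, 0, 0, 0.539]

```text
time_s: 48.25
ee_pos: [0.4833, -0.2603, 0.174]
orientation: [0.424, 0.906, -0.0, -0.001]
wrist_force: [-0.3, -0.1, -1.2]
opening: 0.191
grip_force: 20.0
```

Emit:
send_rows:
  motion:
    - [1.0, 0.499, -0.1, 0, 0, 0.466]
    - [1.0, 0.499, -0.1, 0, 0, 0.466]
    - [1.0, 0.499, -0.1, 0, 0, 0.466]
    - [1.0, 0.499, -0.1, 0, 0, 0.466]
    - [1.0, 0.499, -0.1, 0, 0, 0.466]
    - [1.0, 0.499, -0.1, 0, 0, 0.466]

```text
time_s: 48.85
ee_pos: [0.4463, -0.1003, 0.1901]
orientation: [0.583, 0.812, -0.001, 0.001]
wrist_force: [-0.4, 0.5, 0.1]
opening: 0.188
grip_force: 20.0
```

Emit:
send_rows:
  motion:
    - [0.821, 0.08, 0, 0, 0, 0.344]
    - [0.821, 0.08, 0, 0, 0, 0.344]
    - [0.821, 0.08, 0, 0, 0, 0.344]
    - [0.821, 0.08, 0, 0, 0, 0.344]
    - [0.821, 0.08, 0, 0, 0, 0.344]
    - [0.821, 0.08, 0, 0, 0, 0.344]
    - [0.821, 0.08, 0, 0, 0, 0.344]
    - [0.821, 0.08, 0, 0, 0, 0.344]

```text
time_s: 49.65
ee_pos: [0.418, 0.0206, 0.1906]
orientation: [0.688, 0.726, -0.0, 0.0]
wrist_force: [-0.6, -0.0, -0.3]
opening: 0.187
grip_force: 20.0
```

```bash
python3 -c "
from wm import *
st(); s=plan([(.4186,.0208,.125,3.25)]); plan([(.4186,.0208,.1005,3.25)],s)"
```

```text
t 49.65 p [0.418  0.0206 0.1906] psi 3.11 open 17.6 grip 20.0 F [-0.6 -0.  -0.3]
row [0.001, 0.004, 0.437, 0.0, 0.001, -0.003] x 3 -> w [0.4186, 0.0208, 0.125, 3.25]
row [0.0, 0.0, 0.163, 0.0, 0.0, 0.0] x 2 -> w [0.4186, 0.0208, 0.1005, 3.25]
```

Emit:
send_rows:
  motion:
    - [0, 0.004, 0.3, 0, 0, 0]
    - [0, 0.004, 0.437, 0, 0, 0]
    - [0, 0.004, 0.437, 0, 0, 0]
    - [0, 0.004, 0.437, 0, 0, 0]
    - [0, 0.004, 0.437, 0, 0, 0]
    - [0, 0.004, 0.437, 0, 0, 0]

```text
time_s: 50.25
ee_pos: [0.4191, 0.022, 0.126]
orientation: [0.687, 0.727, 0.001, 0.001]
wrist_force: [0.2, -0.1, -0.0]
opening: 0.189
grip_force: 20.0
```

```bash
python3 -c "
from wm import *
st(); f=grab('wrist','w14'); cv2.imwrite('pics/w14b.png',cv2.resize(f['img'][20:300,110:410],(780,728))[:600,:,::-1]); plan([(.4186,.0208,.1005,3.25)])"
```

```text
t 50.25 p [0.4191 0.022  0.126 ] psi 3.25 open 17.8 grip 20.0 F [ 0.2 -0.1 -0. ]
row [-0.008, -0.003, 0.169, 0.003, 0.0, 0.0] x 2 -> w [0.4186, 0.0208, 0.1005, 3.25]
```

View pics/w14b.png

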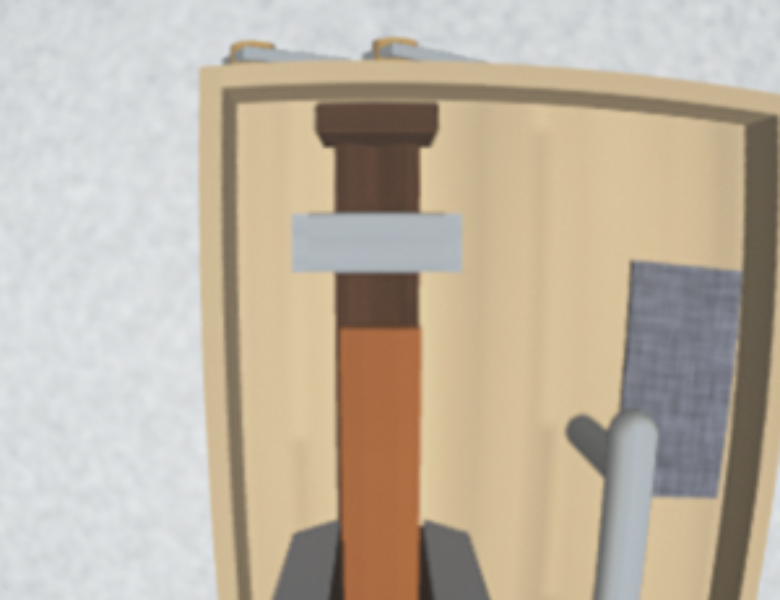

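The stick (crop centre x=380, lead end at y=328) is in line with the cradle (x=377) and ends before the loop (y=270).

Emit:
send_rows:
  motion:
    - [-0.005, -0.005, 0.08, 0, 0, 0]
    - [-0.005, -0.005, 0.165, 0, 0, 0]
    - [-0.005, -0.005, 0.165, 0, 0, 0]
    - [-0.005, -0.005, 0.165, 0, 0, 0]

```text
time_s: 50.7
ee_pos: [0.4177, 0.0211, 0.1007]
orientation: [0.687, 0.727, 0.0, 0.0]
wrist_force: [0.0, 0.4, -0.6]
opening: 0.188
grip_force: 20.0
```

```bash
python3 -c "
from wm import *
st()"
```

```text
t 50.7 p [0.4177 0.0211 0.1007] psi 3.24 open 17.6 grip 20.0 F [ 0.   0.4 -0.6]
```

Emit:
send_rows:
  motion:
    - [0, 0, 0, 0, 0, 0]
    - [0, 0, 0, 0, 0, 0]
    - [0, 0, 0, 0, 0, 0]
    - [0, 0, 0, 0, 0, 0]
    - [0, 0, 0, 0, 0, 0]
  claw: -0.45

```text
time_s: 51.2
ee_pos: [0.4176, 0.0212, 0.1003]
orientation: [0.687, 0.727, 0.0, 0.0]
wrist_force: [-0.2, 0.3, -0.0]
opening: 0.277
grip_force: 0.0
```

Emit:
send_rows:
  motion:
    - [0, 0, 0, 0, 0, 0]
    - [0, 0, 0, 0, 0, 0]
    - [0, 0, 0, 0, 0, 0]
    - [0, 0, 0, 0, 0, 0]
    - [0, 0, 0, 0, 0, 0]
  claw: -1
  newtons: 10

```text
time_s: 51.7
ee_pos: [0.418, 0.0211, 0.1003]
orientation: [0.687, 0.727, 0.0, 0.0]
wrist_force: [0.5, -0.0, 0.6]
opening: 0.189
grip_force: 10.0
```

```bash
python3 -c "
from wm import *
st(); f=grab('wrist','w15')"
```

```text
t 51.7 p [0.418  0.0211 0.1003] psi 3.25 open 17.8 grip 10.0 F [ 0.5 -0.   0.6]
```

Emit:
send_rows:
  motion:
    - [0.03, 0, 0, 0, 0, 0]
    - [0.07, 0, 0, 0, 0, 0]
    - [0.11, 0, 0, 0, 0, 0]
    - [0.15, 0, 0, 0, 0, 0]
    - [0.19, 0, 0, 0, 0, 0]
    - [0.23, 0, 0, 0, 0, 0]
    - [0.25, 0, 0, 0, 0, 0]
    - [0.25, 0, 0, 0, 0, 0]

```text
time_s: 52.55
ee_pos: [0.4158, 0.0595, 0.1003]
orientation: [0.686, 0.727, 0.0, 0.0]
wrist_force: [3.5, 1.4, 1.8]
opening: 0.193
grip_force: 10.0
```

```bash
python3 -c "
from wm import *
st(); f=grab('wrist','w16')
a,b=[load(k)['img'][20:300,130:390] for k in('w15','w16')]
cv2.imwrite('pics/w1516.png',cv2.resize(np.hstack([a,b]),(800,430))[:,:,::-1])"
```

```text
t 52.55 p [0.4158 0.0595 0.1003] psi 3.31 open 18.1 grip 10.0 F [3.5 1.4 1.8]
```

View pics/w1516.png

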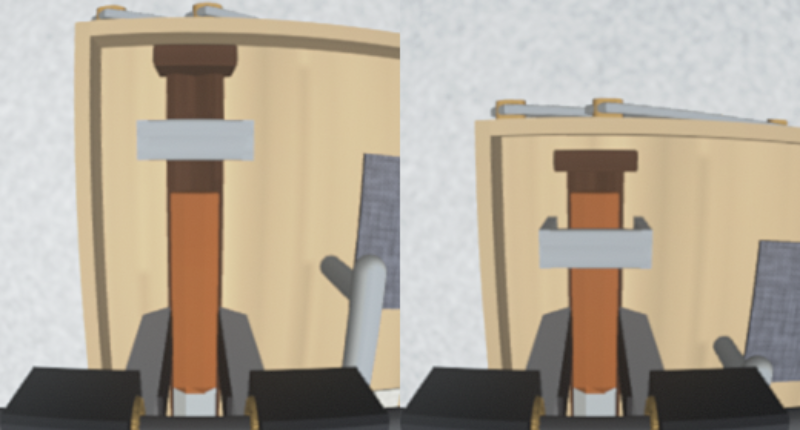

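The stick has passed under the loop. Its end is at crop y=193 and the stop face at about y=171, so about 8 mm is left.

Emit:
send_rows:
  motion:
    - [0.02, 0.003, 0, 0, 0, 0]
    - [0.035, 0.003, 0, 0, 0, 0]
    - [0.045, 0.003, 0, 0, 0, 0]
    - [0.055, 0.003, 0, 0, 0, 0]
    - [0.065, 0.003, 0, 0, 0, 0]
    - [0.075, 0.003, 0, 0, 0, 0]
    - [0.075, 0.003, 0, 0, 0, 0]

```text
time_s: 53.3
ee_pos: [0.4154, 0.0682, 0.1002]
orientation: [0.687, 0.726, -0.001, 0.001]
wrist_force: [3.1, -6.7, 2.5]
opening: 0.19
grip_force: 10.0
```

```bash
python3 -c "
from wm import *
st(); f=grab('wrist','w17')
c=f['img'][100:260,200:330]; cv2.imwrite('pics/w17b.png',cv2.resize(c,None,fx=3,fy=3,interpolation=cv2.INTER_CUBIC)[:,:,::-1])
hsv=cv2.cvtColor(f['img'],cv2.COLOR_RGB2HSV); col=f['img'][95:200,252:258].mean(1).astype(int); print([ (95+i,*c) for i,c in enumerate(col) if 10<=i<60][::2])"
```

```text
t 53.3 p [0.4154 0.0682 0.1002] psi 3.18 open 17.8 grip 10.0 F [ 3.1 -6.7  2.5]
[(105, np.int64(137), np.int64(131), np.int64(119)), (107, np.int64(138), np.int64(128), np.int64(111)), (109, np.int64(150), np.int64(138), np.int64(118)), (111, np.int64(190), np.int64(175), np.int64(151)), (113, np.int64(204), np.int64(183), np.int64(148)), (115, np.int64(203), np.int64(183), np.int64(148)), (117, np.int64(203), np.int64(183), np.int64(148)), (119, np.int64(203), np.int64(183), np.int64(148)), (121, np.int64(203), np.int64(183), np.int64(148)), (123, np.int64(206), np.int64(185), np.int64(149)), (125, np.int64(206), np.int64(185), np.int64(149)), (127, np.int64(206), np.int64(184), np.int64(148)), (129, np.int64(210), np.int64(188), np.int64(151)), (131, np.int64(133), np.int64(118), np.int64(95)), (133, np.int64(72), np.int64(58), np.int64(49)), (135, np.int64(96), np.int64(73), np.int64(59)), (137, np.int64(96), np.int64(72), np.int64(58)), (139, np.int64(94), np.int64(71), np.int64(58)), (141, np.int64(93), np.int64(71), np.int64(58)), (143, np.int64(92), np.int64(70), np.int64(57)), (145, np.int64(91), np.int64(68), np.int64(56)), (147, np.int64(119), np.int64(81), np.int64(59)), (149, np.int64(164), np.int64(104), np.int64(65)), (151, np.int64(165), np.int64(105), np.int64(66)), (153, np.int64(164), np.int64(104), np.int64(66))]
```

Contact with the stop: −6.7 N, and the arm is held back 2.5 mm. I release and lift clear.

Emit:
send_rows:
  motion:
    - [0, 0, 0, 0, 0, 0]
    - [0, 0, 0, 0, 0, 0]
    - [0, 0, 0, 0, 0, 0]
    - [0, 0, 0, 0, 0, 0]
  claw: -0.4

```text
time_s: 53.75
ee_pos: [0.4143, 0.0703, 0.1]
orientation: [0.687, 0.727, -0.0, -0.001]
wrist_force: [-0.2, 0.3, -0.0]
opening: 0.298
grip_force: 0.0
```

Emit:
send_rows:
  motion:
    - [0, 0, -0.1, 0, 0, 0]
    - [0, 0, -0.3, 0, 0, 0]
    - [0, 0, -0.6, 0, 0, 0]
    - [0, 0, -0.8, 0, 0, 0]
    - [0, 0, -0.8, 0, 0, 0]
    - [0, 0, -0.8, 0, 0, 0]

```text
time_s: 54.35
ee_pos: [0.4149, 0.0705, 0.2203]
orientation: [0.686, 0.727, 0.0, -0.0]
wrist_force: [0.4, -0.3, -0.1]
opening: 0.301
grip_force: 0.0
```

```bash
python3 -c "
from wm import *
st(); f=grab('wrist','w18'); cv2.imwrite('pics/w18b.png',cv2.resize(f['img'][60:340,120:390],(771,800))[:600,:,::-1])"
```

```text
t 54.35 p [0.4149 0.0705 0.2203] psi 3.31 open 28.2 grip 0.0 F [ 0.4 -0.3 -0.1]
```

View pics/w18b.png

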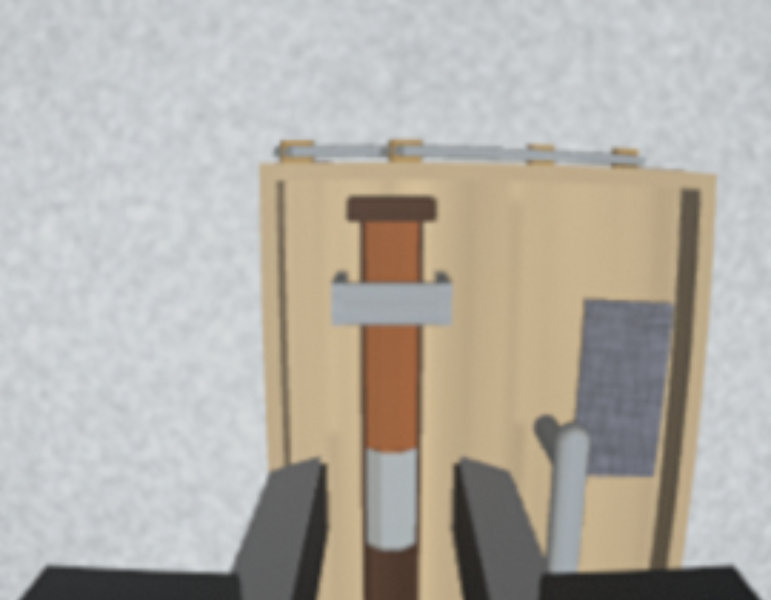

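The stick lies straight in the cradle under the loop, its end against the stop at crop (391,220) with no gap. The tray is down and the gripper is clear.

```bash
python3 -c "
from rig import *
print(job_done())"
```

```text
the job is handed in; nothing more can be done
None
```

I packed both soaps, both tins and the tea in the compartment, lowered the tray fully, and pushed the stick under the loop against the end stop; the job is handed in, with no verdict returned.

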